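# Hang the slide carriers on the drip rail and cover the tank

### The job

The slide carriers standing in the steel rinse tank have to drip off. Lift each one out by its coloured tab, hook it onto the rail at the thin neck (the hooks are too narrow for the thick tube anywhere else), and slide it along the tube until it hangs centred on the band of tape of its own colour. When the tank is empty, pick its lid up by the black handle and seat it squarely on the tank; keep the slides upright and do not knock over the vials.

Things in the scene. Friction and masses are not known exactly. Their poses are not given: they have to be found in the camera images.
- carrier_blue_tab (a point): blue slide carrier (may be absent): steel rack of glass slides, a hook over it, a blue grip tab on top. This point: middle of the upright tab, 10 mm thick (carrier x), 30 mm wide (y), 43 mm tall, with a 13 mm thick bead along its top edge, 24 mm above this point; the hook's roof is 25 mm below it. x along rack and slides, z up. Rack 84 x 40 x 34 mm, its underside 121 mm below this point. 0.16 kg
- carrier_yellow_tab (a point): yellow slide carrier (may be absent): steel rack of glass slides, a hook over it, a yellow grip tab on top. This point: middle of the upright tab, 10 mm thick (carrier x), 30 mm wide (y), 43 mm tall, with a 13 mm thick bead along its top edge, 24 mm above this point; the hook's roof is 25 mm below it. x along rack and slides, z up. Rack 84 x 40 x 34 mm, its underside 121 mm below this point. 0.16 kg
- carrier_green_tab (a point): green slide carrier (may be absent): steel rack of glass slides, a hook over it, a green grip tab on top. This point: middle of the upright tab, 10 mm thick (carrier x), 30 mm wide (y), 43 mm tall, with a 13 mm thick bead along its top edge, 24 mm above this point; the hook's roof is 25 mm below it. x along rack and slides, z up. Rack 84 x 40 x 34 mm, its underside 121 mm below this point. 0.16 kg
- carrier_blue_hook (a point): blue carrier's hook, 27 mm in x, 20 in y, open below. This point, 36 mm under the tab's, is on the tube's axis when hung. Bore 19 mm wide, its roof 7 mm up; throat 10 mm wide, 13 mm down; flared mouth ends 25 mm down. The -x strip runs on down to the rack, the +x leg is free: the window between mouth and rack (top 51 mm down) is open to +x, so the tube enters from that side
- carrier_yellow_hook (a point): yellow carrier's hook, 27 mm in x, 20 in y, open below. This point, 36 mm under the tab's, is on the tube's axis when hung. Bore 19 mm wide, its roof 7 mm up; throat 10 mm wide, 13 mm down; flared mouth ends 25 mm down. The -x strip runs on down to the rack, the +x leg is free: the window between mouth and rack (top 51 mm down) is open to +x, so the tube enters from that side
- carrier_green_hook (a point): green carrier's hook, 27 mm in x, 20 in y, open below. This point, 36 mm under the tab's, is on the tube's axis when hung. Bore 19 mm wide, its roof 7 mm up; throat 10 mm wide, 13 mm down; flared mouth ends 25 mm down. The -x strip runs on down to the rack, the +x leg is free: the window between mouth and rack (top 51 mm down) is open to +x, so the tube enters from that side
- drip_rail: fixed drip stand: steel tray 110 x 312 mm, rim 14 mm, and a horizontal tube along its y, axis 145 mm above the table at x = 0. Origin under the tray's middle, z up. Tube 14 mm thick from y = -131 to +70 mm, a cone to +82, then a neck 7 mm thick to +131; collars 23 mm in diameter and posts at both ends. On the thick part a hook is captive: it slides but cannot be lifted off; carriers cannot pass each other
- rail_neck (a point): on the tube's axis in the middle of the rail's thin neck, at y = +106 mm of the stand, 145 mm above the table, axes as the stand. Only here (10 mm either way along y) does a hook fit over the tube from above. Resting on the neck a carrier hangs 3.5 mm lower than on the thick tube
- band_blue: the blue band of tape round the thick part of the tube, 22 mm wide, flush with the tube. Origin in its middle on the tube's axis; y along the tube (same axes as the stand). The three bands change places from start to start
- band_yellow: the yellow band of tape round the thick part of the tube, 22 mm wide, flush with the tube. Origin in its middle on the tube's axis; y along the tube (same axes as the stand). The three bands change places from start to start
- band_green: the green band of tape round the thick part of the tube, 22 mm wide, flush with the tube. Origin in its middle on the tube's axis; y along the tube (same axes as the stand). The three bands change places from start to start
- rinse_tank: the fixed open steel tank, 112 x 236 mm outside, 104 x 228 mm inside, 50 mm high, floor 4 mm thick. Origin under its centre on the table, y along its length, z up. The carriers stand in it side by side, their x about along the tank's x
- lid_handle (a point): steel tank lid, flat on the table at the start. This point: middle of its black bail handle, a bar 10 mm thick, 80 mm long along the lid's y, axis 44 mm above the lid's underside. Plate 118 x 242 mm (long along y), its top 35 mm below this point, over a plug 98 x 222 x 6 mm that drops into the tank's mouth with 3 mm to spare all round, either way round; seated, this point is 88 mm above the table. 0.24 kg
- gooseneck_lamp: fixed black gooseneck lamp between the lid's place and the stand, always in the same place: its foot at the back, its thin neck arching forward to the head near the front. Its highest part is 201 mm above the table at about x = 0.58, y = 0.00; it reaches from x = 0.46 to 0.96, y = -0.03 to 0.18. Keep clear of it or carry things over it. Origin under its middle
- vial_a: a glass specimen vial with a white cap, 21 mm in diameter, 52 mm tall, standing behind the stand; origin under it. Bystander
- vial_b: a glass specimen vial with a white cap, 21 mm in diameter, 58 mm tall, standing behind the stand; origin under it. Bystander
Mind the look-alikes: they are no part of the job. What is shaped like the part that bears carrier_yellow_tab but orange is not meant.

How it is judged:
By the outcome, as a careful person would: the job done as asked, in the order asked, and still so for the second after the job is handed in, with the robot touching nothing.
Of carrier_blue, carrier_yellow, carrier_green only 2 to 3 are there at a start; the rules pass over those that are not, and their reading is None.
At some moment in a run one of tank_lid may be knocked a few centimetres aside while the robot is not near it.
It also fails if it takes over 210 s, if anything falls off the work surface, if the arm or the gripper's body presses on something with over 40 N, if the wrist force passes 120 N, or if a joint passes its speed limit or range.

### The arm

A 6-joint arm with a two-finger parallel gripper is mounted at the origin on a cart in front of the work surface, level with it; the furniture and walls round the work are solid. World frame = base frame: x ahead of the robot, y to its left, z up, the work surface at z = 0. Lengths are in m, angles in rad, forces in N, time in s.
With the tool pointing down it reaches from about 0.35 to 1 m from the base axis. Payload 7.1 kg.
Tool frame: the origin (TCP) lies between the finger pads; the fingertips stand 22 mm ahead of it and the grasp point (between the pads) lies 3 mm ahead of it; x points along the fingers, y is the direction in which the jaws open and shut, and the axes are right-handed (so a half turn about x gives the same grasp; the last joint's range is limited). The gripper opens to 85 mm and grips with 20 to 120 N. Pads are 22 mm wide; open, the fingers measure 114 mm over their backs; the gripper's body (76 mm by 85 mm) begins 54 mm behind the grasp point. The pads swing forward as they close: fully open they stand 13 mm farther back than shut.
Start: joints at [-1.322, 0.423, 1.63, -0, 1.089, -0.019], TCP at [0.165, -0.603, 0.253] pointing down, gripper open.
Joint ranges: [-3, 3], [-0.9, 2.11], [0.09, 2.58], [-1.31, 4.45], [0.11, 2.69], [-2.54, 2.54]. Speed limits (rad/s): [2.39, 2.39, 3.01, 3.14, 3.14, 3.14].

### API

Orientations are given as a rotation vector (axis times angle).
In Python, from rig import manip gives the robot as it stands. The module is installed in compiled form; this text tells all that it offers. Calls block until the motion is done:
- manip.move_to(position, orientation): joint-space move of the TCP to a pose.
- manip.servo_line(position, orientation=None, rate=0.15): straight line of the TCP; orientation=None keeps the orientation; rate is the mean speed in m/s.
- manip.set_joints(angles): joint-space move.
- manip.command_gripper(opening, f_grip=None): finger opening in m; f_grip is the grip in N (None keeps the last); returns when the fingers have stopped.
- manip.hold(seconds).
- manip.solve_ik(position, orientation): joint angles nearest the present ones, or None.
- manip.camera(name): name is "scene" or "side" or "wrist"; returns a dict with "image" (400x640x3 uint8, red, green, blue), "fx", "fy", "cx", "cy" (pixels), "cam_to_world" (4x4, takes a point from camera to world coordinates); the wrist camera has in their place "mount" (4x4, takes a point from camera to tool coordinates, whose origin is the TCP and whose axes are the tool frame's). Camera axes: x right, y down, z forward; pixel columns grow to the right and rows downward; lengths in m; the calibration is good to about 2 mm. A picture is of the moment at which its call begins: read the wrist's pose just before it. There is no depth.
A pose or a line that the arm cannot do raises manip.IKError and nothing moves.
- manip.sign_off(): hands the job in, once; it reports no verdict.
Readings, each from a call of its own:
- manip.get_time(): time.
- manip.get_joint_positions(): joint angles.
- manip.get_joint_vel(): joint speeds.
- manip.get_tau(): joint torques, N m.
- manip.get_position(): TCP position.
- manip.get_ee_rot(): TCP orientation.
- manip.get_contact_force(): force on the tool from outside, world axes, zero at the start.
- manip.get_torque(): the same for the moment, N m.
- manip.get_width(): finger opening in m.
Only numpy, scipy, OpenCV 4.12 (cv2) and the standard library are available. Lean on these libraries where they do the work, as an engineer would, in place of code of your own. Each camera call takes 0.05 s, during which the arm holds its last target.

## Working session

There is one attempt and no reset: what is moved stays moved. The work goes in short steps, each a Python script; the robot and the scene stay as the last script left them, time stands still between calls to the robot, and variables do not carry over. Pictures are saved under pics/ and viewed, and the job is handed in when it is done.

```bash
mkdir -p pics; python3 - <<'E'
from rig import manip
import cv2,numpy as np
print(manip.get_time(),manip.get_position(),manip.get_ee_rot(),manip.get_width())
for n in ["scene","side","wrist"]:
    c=manip.camera(n); cv2.imwrite(f"pics/{n}0.png",c["image"][:,:,::-1])
    print(n,c["fx"],c["fy"],c["cx"],c["cy"]); print(np.round(c.get("cam_to_world",c.get("mount")),4))
E
```

```text
0.0 [ 0.16526613 -0.60220877  0.25251793] [ 2.07876322  0.28172827 -2.07921749] 0.08526162586099018
scene 432.83898153434563 432.83898153434563 320.5232286218809 200.9091424060069
[[-0.4364 -0.3892  0.8112 -0.4781]
 [-0.8996  0.17   -0.4023  0.5666]
 [ 0.0187 -0.9053 -0.4243  0.6502]
 [ 0.      0.      0.      1.    ]]
side 499.26691303328187 499.26691303328187 314.5711865974618 203.69002052264898
[[ 0.9406 -0.1473  0.306   0.0411]
 [-0.3389 -0.4645  0.8182 -1.2839]
 [ 0.0216 -0.8732 -0.4868  0.928 ]
 [ 0.      0.      0.      1.    ]]
wrist 315.69560361642215 315.69560361642215 315.0701482469594 194.7865939186597
[[ 5.000e-04 -3.249e-01  9.457e-01 -1.216e-01]
 [ 1.000e+00 -4.000e-04 -6.000e-04 -3.000e-04]
 [ 6.000e-04  9.457e-01  3.249e-01 -8.420e-02]
 [ 0.000e+00  0.000e+00  0.000e+00  1.000e+00]]
```

View pics/scene0.png

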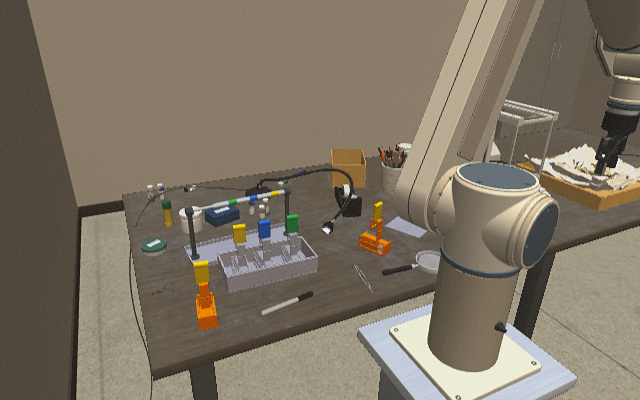

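View pics/side0.png

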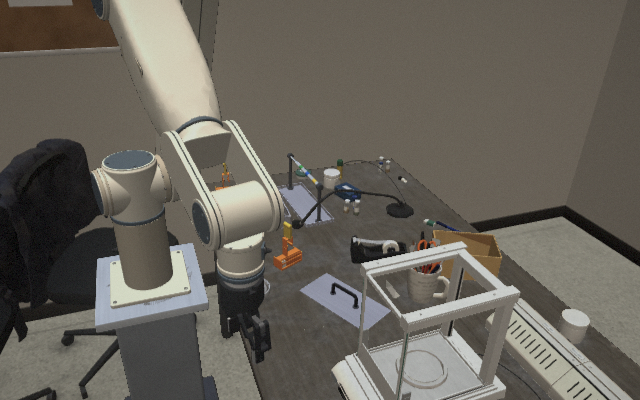

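View pics/wrist0.png

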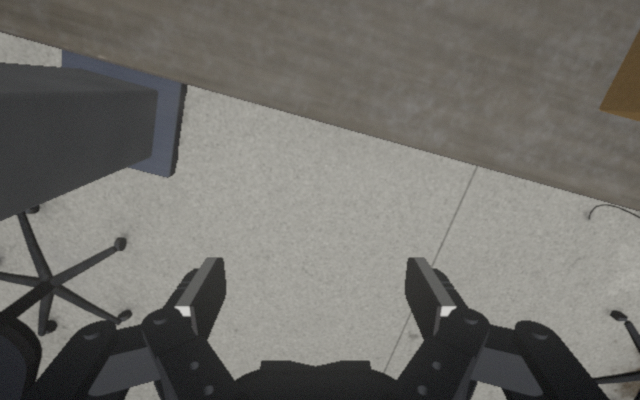

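Scene view: the tank holds the yellow (240,233), blue (264,228) and green (292,223) tabs. The two orange racks with yellow tabs at (202,272) and (378,211) are look-alikes. The side view shows the lid at about (345,300). Next I'll zoom in and take rough positions.

```bash
cat > h.py <<'E'
from rig import manip
import cv2,numpy as np
from scipy.spatial.transform import Rotation as R
def down(yaw):
    # tool x down; tool y (jaw dir) = (cos yaw, sin yaw,0)
    x=np.array([0,0,-1.]);y=np.array([np.cos(yaw),np.sin(yaw),0]);z=np.cross(x,y)
    return R.from_matrix(np.c_[x,y,z]).as_rotvec()
def cam(n):
    if n=="wrist":
        p=np.array(manip.get_position());r=R.from_rotvec(manip.get_ee_rot()).as_matrix()
        c=manip.camera(n);T=np.eye(4);T[:3,:3]=r;T[:3,3]=p;c["T"]=T@np.array(c["mount"])
    else:
        c=manip.camera(n);c["T"]=np.array(c["cam_to_world"])
    return c
def ray(c,u,v):
    d=c["T"][:3,:3]@np.array([(u-c["cx"])/c["fx"],(v-c["cy"])/c["fy"],1]);return c["T"][:3,3],d
def onz(c,u,v,z):
    o,d=ray(c,u,v);return o+d*(z-o[2])/d[2]
def proj(c,P):
    q=np.linalg.inv(c["T"])@np.r_[P,1];return np.array([c["fx"]*q[0]/q[2]+c["cx"],c["fy"]*q[1]/q[2]+c["cy"]])
def tri(obs):
    A=np.zeros((3,3));b=np.zeros(3)
    for c,u,v in obs:
        o,d=ray(c,u,v);d=d/np.linalg.norm(d);M=np.eye(3)-np.outer(d,d);A+=M;b+=M@o
    return np.linalg.solve(A,b)
def save(c,name,crop=None,s=1):
    im=c["image"][:,:,::-1]
    if crop: x0,y0,x1,y1=crop;im=im[y0:y1,x0:x1]
    if s!=1: im=cv2.resize(im,None,fx=s,fy=s,interpolation=cv2.INTER_CUBIC)
    cv2.imwrite("pics/"+name+".png",im)
def st(): return np.round(manip.get_position(),4),round(manip.get_time(),1),round(manip.get_width(),4),np.round(manip.get_contact_force(),1)
E
python3 - <<'E'
from h import *
c=cam("scene"); save(c,"s1",(120,170,440,340),2.5)
for n,u,v,z in [("y",240,233,.125),("b",264,228,.125),("g",292,223,.125),("dec1",202,272,.12),("dec2",378,211,.12),("collarL",190,212,.145),("collarR",286,193,.145)]:
    print(n,np.round(onz(c,u,v,z),3))
s=cam("side"); save(s,"s2",(200,130,520,340),2.5)
for n,u,v,z in [("lidL",301,291,.009),("lidbot",364,326,.009),("lidtop",336,274,.009),("lidR",391,307,.009),("handle",345,290,.044)]: print(n,np.round(onz(s,u,v,z),3))
E
```

```text
y [0.438 0.331 0.125]
b [0.439 0.269 0.125]
g [0.435 0.194 0.125]
dec1 [0.317 0.449 0.12 ]
dec2 [ 0.413 -0.053  0.12 ]
collarL [0.562 0.425 0.145]
collarR [0.575 0.155 0.145]
lidL [ 0.407 -0.213  0.009]
lidbot [ 0.519 -0.401  0.009]
lidtop [ 0.533 -0.17   0.009]
lidR [ 0.622 -0.357  0.009]
handle [ 0.51  -0.288  0.044]
```

View pics/s1.png

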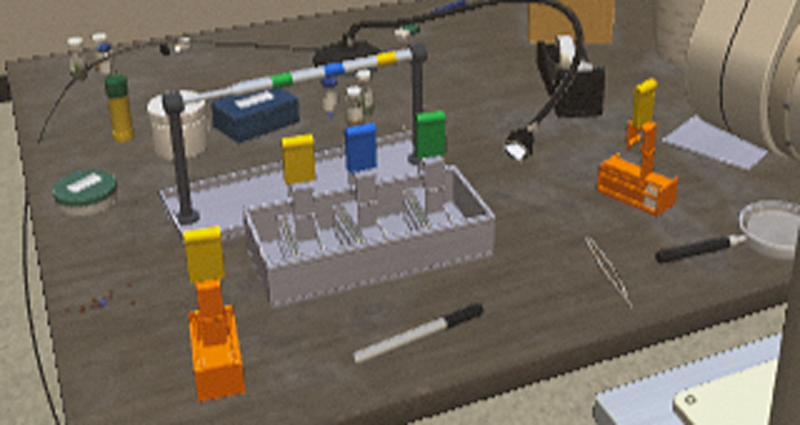

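View pics/s2.png

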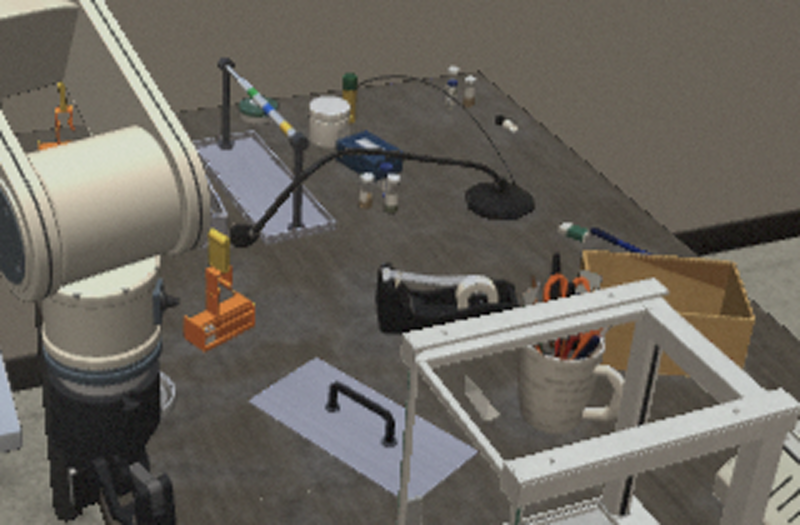

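The tank carriers are steel-racked with a blue, a yellow and a green tab. The orange racks at (202,272) and (378,211) are the look-alikes. From the neck end, the bands run green, blue, yellow, so yellow must be hung first, then blue, then green. Next I'll take a closer wrist view.

```bash
python3 - <<'E'
from h import *
p=manip.get_position();
print("yaw now",R.from_rotvec(manip.get_ee_rot()).as_matrix()[:,1])
manip.servo_line([p[0],p[1],0.42],rate=0.3)
for yaw in (0,np.pi):
    for P in ([.46,.36,.42],[.44,.2,.42],[.43,.33,.13],[.56,.4,.2],[.5,-.29,.1]): print(yaw,P,np.round(manip.solve_ik(P,down(yaw)),2) if manip.solve_ik(P,down(yaw)) is not None else None)
print(st())
E
```

```text
yaw now [ 2.64616563e-01 -9.64353436e-01 -7.24002013e-04]
0 [0.46, 0.36, 0.42] [ 0.64  0.22  1.54 -0.    1.39  0.64]
0 [0.44, 0.2, 0.42] [ 0.4   0.04  1.73 -0.    1.36  0.4 ]
0 [0.43, 0.33, 0.13] [ 0.63  0.48  1.89 -0.    0.77  0.63]
0 [0.56, 0.4, 0.2] [ 0.6   0.57  1.52 -0.    1.05  0.6 ]
0 [0.5, -0.29, 0.1] [-0.55  0.57  1.82 -0.    0.75 -0.55]
3.141592653589793 [0.46, 0.36, 0.42] [ 0.64  0.22  1.54 -0.    1.39 -2.5 ]
3.141592653589793 [0.44, 0.2, 0.42] None
3.141592653589793 [0.43, 0.33, 0.13] [ 0.63  0.48  1.89 -0.    0.77 -2.51]
3.141592653589793 [0.56, 0.4, 0.2] [ 0.6   0.57  1.52 -0.    1.05 -2.54]
3.141592653589793 [0.5, -0.29, 0.1] None
(array([ 0.1653, -0.6021,  0.4196]), 1.0, 0.0854, array([ 0.2, -0. , -0.6]))
```

```bash
python3 - <<'E'
from h import *
manip.move_to([.48,.36,.44],down(0)); manip.hold(.3)
c=cam("wrist"); save(c,"w1"); np.save("pics/T1.npy",c["T"])
print(np.round(c["T"],3)); print(st())
for n,P in dict(y=[.438,.331,.125],b=[.439,.269,.125],g=[.435,.194,.125]).items(): print(n,proj(c,P))
E
```

```text
[[ 1.    -0.001 -0.     0.48 ]
 [-0.001 -0.946 -0.325  0.444]
 [-0.     0.325 -0.946  0.562]
 [ 0.     0.     0.     1.   ]]
(array([0.4801, 0.3599, 0.44  ]), 4.8, 0.0854, array([-0.9,  0.2, -0.3]))
y [285.37707766 170.4079433 ]
b [287.35899953 210.86348451]
g [286.2122273  255.40059785]
```

View pics/w1.png

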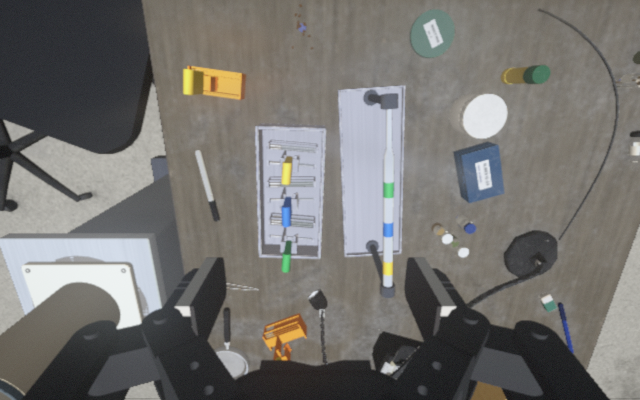

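The wrist view shows the yellow (287,170), blue (287,212) and green (287,255) tabs in the tank. The bands on the tube are green (389,190), blue (388,230) and yellow (388,269), and the thin neck is near (389,130). I'll measure these with masks.

```bash
python3 - <<'E'
from h import *
c=cam("wrist"); im=c["image"]; save(c,"w1z",(240,70,420,310),2.5)
hsv=cv2.cvtColor(im,cv2.COLOR_RGB2HSV)
for n,lo,hi in [("y",22,32),("b",105,120),("g",55,75)]:
    m=cv2.inRange(hsv,(lo,140,60),(hi,255,255))
    k,l,s,ce=cv2.connectedComponentsWithStats(m)
    for i in range(1,k):
        if s[i,4]>25 and 240<ce[i][0]<420 and ce[i][1]<320:
            x,y,w,h,a=s[i]; print(n,s[i],np.round(ce[i],1), "top@.149",np.round(onz(c,x+w/2,y+h/2,.149),4),"mid@.145",np.round(onz(c,*(ce[i]+0.),.149),4))
g=cv2.cvtColor(im,cv2.COLOR_RGB2GRAY)
# tank rim corners approx and post/tray
for n,u,v,z in [("tk_tl",256,127,.05),("tk_tr",326,128,.05),("tk_br",322,259,.05),("tk_bl",258,258,.05),("capN",389,101,.145),("capS",387,291,.145),("neck",389,130,.145)]:
    print(n,np.round(onz(c,u,v,z),4))
E
```

```text
y [383 263   4  11  36] [384.4 268.4] top@.149 [0.5852 0.1854 0.149 ] mid@.145 [0.5843 0.1856 0.149 ]
b [282 207   8  20 143] [285.8 215.9] top@.149 [0.439  0.2693 0.149 ] mid@.145 [0.4388 0.2709 0.149 ]
b [384 224   8  13  94] [387.5 230. ] top@.149 [0.585  0.2482 0.149 ] mid@.145 [0.5843 0.2489 0.149 ]
tk_tl [0.386 0.383 0.05 ]
tk_tr [0.4977 0.3813 0.05  ]
tk_br [0.4928 0.1435 0.05  ]
tk_bl [0.3751 0.1457 0.05  ]
capN [0.5739 0.4266 0.145 ]
capS [0.5922 0.1426 0.145 ]
neck [0.5767 0.3903 0.145 ]
```

View pics/w1z.png

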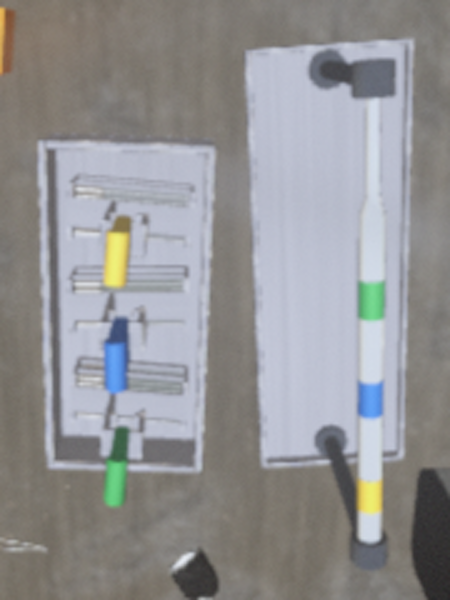

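```bash
python3 - <<'E'
from h import *
manip.move_to([.50,.30,.34],down(0)); manip.hold(.3)
c=cam("wrist"); im=c["image"]; save(c,"w2"); save(c,"w2z",(180,0,480,270),2.6)
hsv=cv2.cvtColor(im,cv2.COLOR_RGB2HSV)
for n,lo,hi in [("y",20,34),("b",100,125),("g",50,80)]:
    m=cv2.inRange(hsv,(lo,110,40),(hi,255,255))
    k,l,s,ce=cv2.connectedComponentsWithStats(m)
    for i in range(1,k):
        if s[i,4]>60 and ce[i][1]<330:
            V=hsv[:,:,2][l==i]; th=(np.percentile(V,5)+np.percentile(V,95))/2
            b=((l==i)&(hsv[:,:,2]>th)).astype(np.uint8); cnt=max(cv2.findContours(b,0,2)[0],key=cv2.contourArea)
            rr=cv2.minAreaRect(cnt)
            print(n,s[i],"bright",cv2.boundingRect(cnt),np.round(rr[0],1),np.round(rr[1],1),round(rr[2],1),np.round(onz(c,*rr[0],.149),4),np.round(onz(c,*rr[0],.145),4))
E
```

```text
y [ 106    0   47   37 1333] bright (107, 0, 14, 29) [113.5  14. ] [28. 13.] 90.0 [0.3239 0.4456 0.149 ] [0.3216 0.4464 0.145 ]
y [148  23  54  26 700] bright (169, 24, 32, 22) [185.3  34. ] [33.1 16. ] 11.0 [0.3848 0.4299 0.149 ] [0.3833 0.4304 0.145 ]
y [141  43  60  11 149] bright (141, 44, 60, 9) [170.5  48. ] [59.5  1.6] 8.4 [0.3699 0.4184 0.149 ] [0.3682 0.4188 0.145 ]
y [250 127  13  30 345] bright (250, 128, 11, 29) [255. 142.] [28. 10.] 90.0 [0.4412 0.3332 0.149 ] [0.4405 0.3326 0.145 ]
y [385 262  14  18 210] bright (387, 263, 11, 17) [392. 271.] [16. 10.] 90.0 [0.5892 0.1854 0.149 ] [0.5904 0.1828 0.145 ]
b [521 138  15  35 283] bright (523, 159, 12, 14) [529.9 165.3] [15.7  7.6] 63.4 [0.7202 0.3095 0.149 ] [0.723  0.3085 0.145 ]
b [251 179  15  37 398] bright (251, 189, 11, 27) [256. 202.] [26. 10.] 90.0 [0.4384 0.2697 0.149 ] [0.4376 0.2682 0.145 ]
b [387 211  12  19 216] bright (389, 211, 9, 19) [393. 220.] [18.  8.] 90.0 [0.5853 0.2489 0.149 ] [0.5864 0.2472 0.145 ]
b [487 215  14  12 122] bright (488, 215, 13, 12) [494.3 220.8] [ 9.9 12. ] 45.0 [0.6951 0.2479 0.149 ] [0.6976 0.2462 0.145 ]
g [254 251  11  25 235] bright (254, 253, 9, 23) [258. 264.] [22.  8.] 90.0 [0.4362 0.1947 0.149 ] [0.4354 0.1922 0.145 ]
```

View pics/w2z.png

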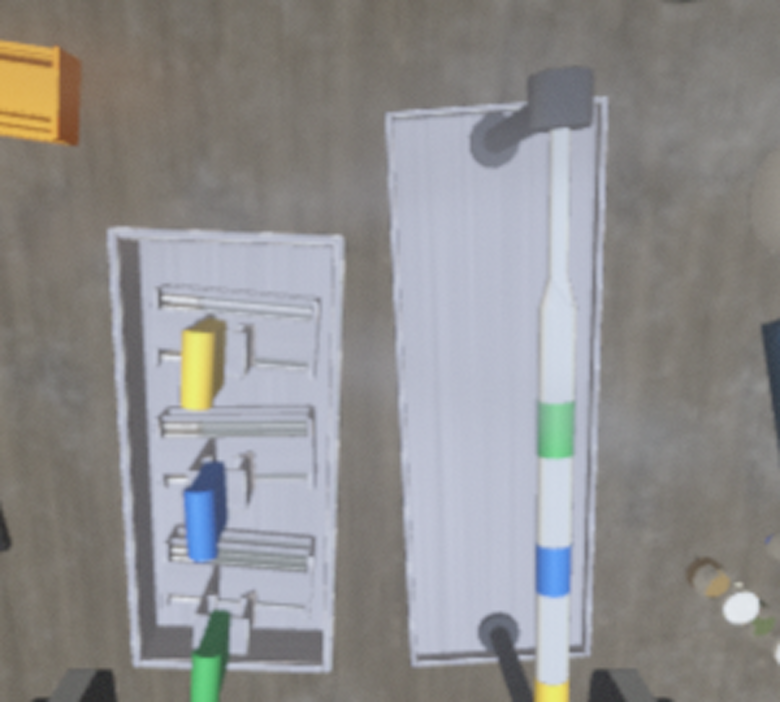

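```bash
python3 - <<'E'
from h import *
c=cam("side"); save(c,"sd2",(200,130,360,270),5)
c=cam("scene"); save(c,"sc2",(210,185,330,300),6)
c=cam("wrist"); im=c["image"].astype(int)
g=im.sum(2)/3; sat=im.max(2)-im.min(2)
# tube centre by row: bright edges via gradient near col 394
pts=[]
for v in [60,70,80,90,130,140,150,180,190,200,230,240,250]:
    row=g[v,370:420]; d=np.gradient(row)
    col0=395-(v-77)*3.1/188; 
    w=8 if v<105 else 11
    i0=int(col0-370)
    L=i0-w+np.argmax(np.abs(d[i0-w:i0])); Rr=i0+np.argmax(np.abs(d[i0:i0+w+1]))
    u=370+(L+Rr)/2; P=onz(c,u,v,.145); pts.append(P); print(v,L+370,Rr+370,u,np.round(P,4))
for n,u,v in [("green",393.8,165.4),("blue",392.9,219.5),("yel",392,271),("capNbottomedge",395.4,49),("conestart",395,108),("coneend",394.5,121)]: print(n,np.round(onz(c,u,v,.145),4),np.round(onz(c,u,v,.1515),4))
pts=np.array(pts); print(np.polyfit(pts[:,1],pts[:,0],1))
E
```

```text
60 393 399 396.0 [0.5754 0.4079 0.145 ]
70 393 399 396.0 [0.5761 0.3993 0.145 ]
80 393 399 396.0 [0.5768 0.3905 0.145 ]
90 393 399 396.0 [0.5776 0.3816 0.145 ]
130 389 401 395.0 [0.5797 0.3439 0.145 ]
140 389 401 395.0 [0.5805 0.334  0.145 ]
150 389 401 395.0 [0.5814 0.3239 0.145 ]
180 388 400 394.0 [0.5829 0.2923 0.145 ]
190 388 400 394.0 [0.5838 0.2813 0.145 ]
200 388 400 394.0 [0.5847 0.27   0.145 ]
230 388 399 393.5 [0.587  0.2348 0.145 ]
240 388 399 393.5 [0.588  0.2225 0.145 ]
250 387 399 393.0 [0.5884 0.21   0.145 ]
green [0.5814 0.3079 0.145 ] [0.5798 0.3095 0.1515]
blue [0.5853 0.2474 0.145 ] [0.5836 0.2502 0.1515]
yel [0.5895 0.1826 0.145 ] [0.5876 0.1868 0.1515]
capNbottomedge [0.5741 0.4172 0.145 ] [0.5726 0.4166 0.1515]
conestart [0.578 0.365 0.145] [0.5764 0.3654 0.1515]
coneend [0.5785 0.3526 0.145 ] [0.5769 0.3533 0.1515]
[-0.06563305  0.60238352]
```

View pics/sd2.png

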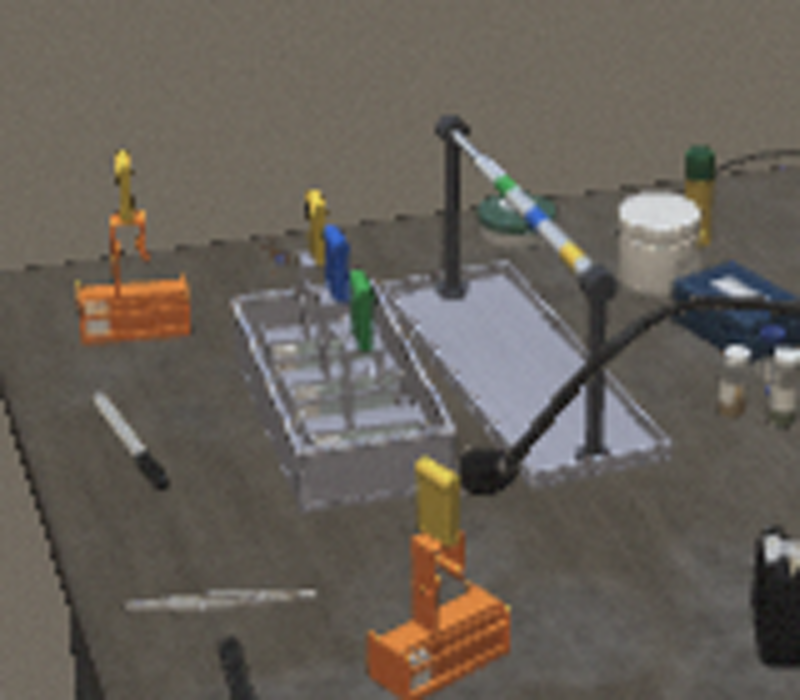

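View pics/sc2.png

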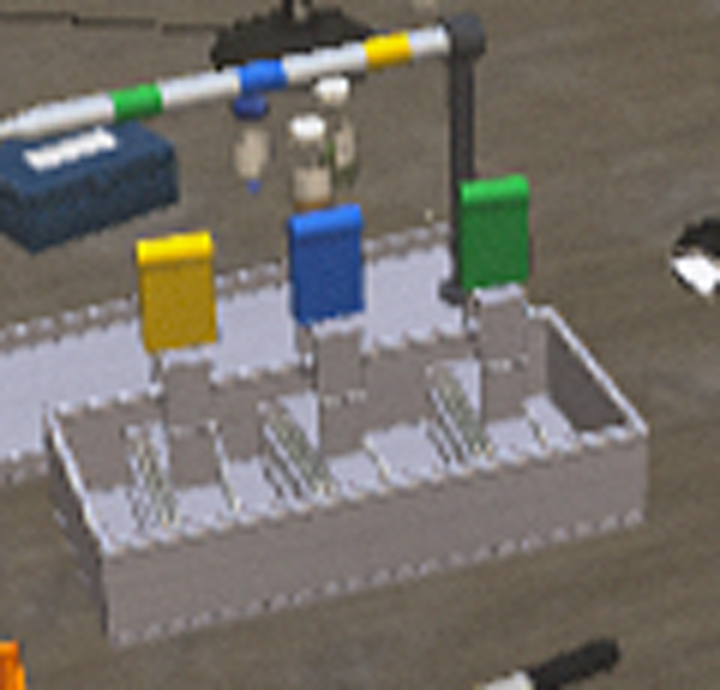

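```bash
python3 - <<'E'
from h import *
c=cam("wrist")
for P in ([.44,.333],[.4375,.269],[.436,.193]):
    for z in (.149,.038,.004): print(P,z,np.round(proj(c,[*P,z]),1),end=' ')
    print()
save(c,"w2t",(215,75,320,270),3.0)
a=cv2.imread("pics/w2t.png");cv2.imwrite("pics/w2t.png",cv2.resize(c["image"][75:270,215:320,::-1],None,fx=5,fy=3,interpolation=2))
for n,u,v in [("tl",(112/2.6+180),232/2.6),("tr",342/2.6+180,239/2.6),("bl",137/2.6+180,664/2.6),("br",330/2.6+180,667/2.6)]: print(n,np.round(onz(c,u,v,.05),4))
E
```

```text
[0.44, 0.333] 0.149 [254.2 141.5] [0.44, 0.333] 0.038 [269.5 127.7] [0.44, 0.333] 0.004 [272.7 124.8] 
[0.4375, 0.269] 0.149 [255.6 202.2] [0.4375, 0.269] 0.038 [269.8 174.5] [0.4375, 0.269] 0.004 [272.9 168.5] 
[0.436, 0.193] 0.149 [258.4 265. ] [0.436, 0.193] 0.038 [271.2 224.6] [0.436, 0.193] 0.004 [274.1 215.6] 
tl [0.3865 0.3814 0.05  ]
tr [0.496  0.3782 0.05  ]
bl [0.3787 0.1488 0.05  ]
br [0.4883 0.1468 0.05  ]
```

View pics/w2t.png

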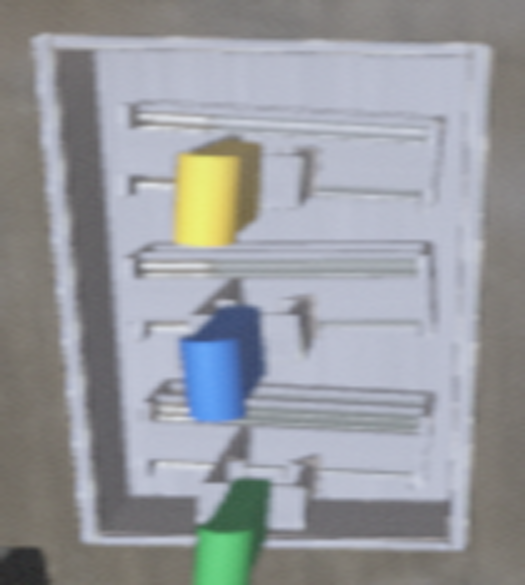

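```bash
cat >> h.py <<'E'
def pick(x,y,yaw):
    manip.command_gripper(.042,60)
    manip.move_to([x,y,.215],down(yaw))
    manip.servo_line([x,y,.128],rate=.12)
    manip.command_gripper(0.0,60)
    print("gripped",st())
    manip.servo_line([x,y,.222],rate=.12)
    print("lifted",st())
E
python3 - <<'E'
from h import *
pick(.4405,.3328,-.06)
c=cam("wrist"); save(c,"g1")
c=cam("scene"); save(c,"g1s",(180,150,340,300),4)
E
```

```text
gripped (array([0.4409, 0.3331, 0.1288]), 8.4, 0.0107, array([-0.2, -0.4,  4.8]))
lifted (array([0.44  , 0.3324, 0.2213]), 9.3, 0.0112, array([ 0.5, -0.2, -2.3]))
```

View pics/g1.png

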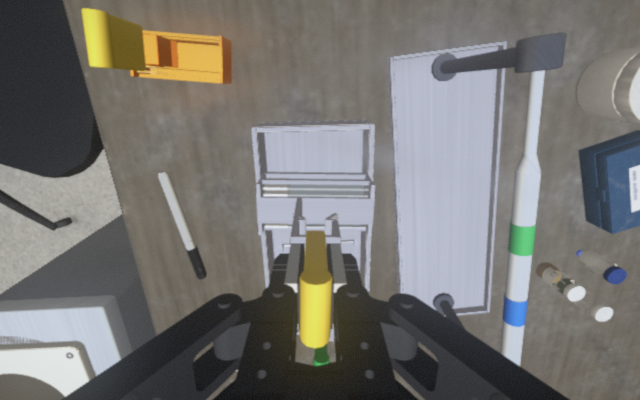

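View pics/g1s.png

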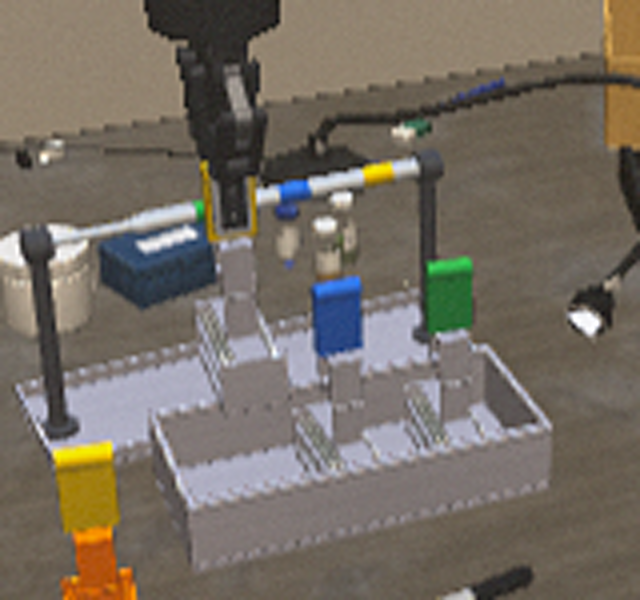

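Yellow is gripped and lifted level, with its window open toward the rail. I'll go beside the neck and measure again.

```bash
python3 - <<'E'
from h import *
yw=.0656
manip.servo_line([.45,.388,.222],down(yw),rate=.15)
manip.servo_line([.50,.388,.222],rate=.15); manip.hold(.3)
c=cam("wrist"); save(c,"n1"); print(st())
print(np.round(proj(c,[.5767,.391,.145]),1),np.round(proj(c,[.5780,.365,.145]),1),np.round(proj(c,[.574,.4172,.145]),1))
E
```

```text
(array([0.4995, 0.3881, 0.2221]), 10.8, 0.0115, array([ 0.3,  0.8, -1.1]))
[427.8 219.9] [423.  253.6] [431. 183.]
```

View pics/n1.png

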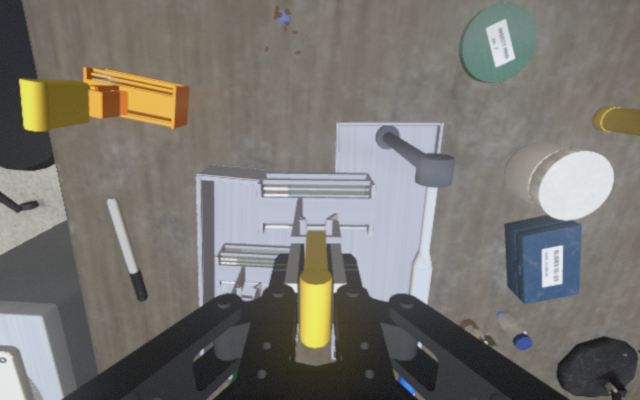

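```bash
python3 - <<'E'
from h import *
c=cam("wrist"); g=c["image"].mean(2); save(c,"n1z",(390,140,470,300),5)
xs=[]
for v in range(195,245,6):
    d=np.gradient(g[v,415:445]); L=415+np.argmax(d[:16]); Rr=415+8+np.argmin(d[8:])
    xs.append(onz(c,(L+Rr)/2,v,.145)); print(v,L,Rr,np.round(xs[-1],4))
E
```

```text
195 426 436 [0.5757 0.409  0.145 ]
201 426 435 [0.5762 0.4048 0.145 ]
207 425 434 [0.5763 0.4005 0.145 ]
213 424 433 [0.5764 0.3961 0.145 ]
219 423 433 [0.5769 0.3917 0.145 ]
225 423 432 [0.5773 0.3872 0.145 ]
231 422 431 [0.5775 0.3827 0.145 ]
237 421 430 [0.5776 0.3781 0.145 ]
243 421 429 [0.5781 0.3734 0.145 ]
```

View pics/n1z.png

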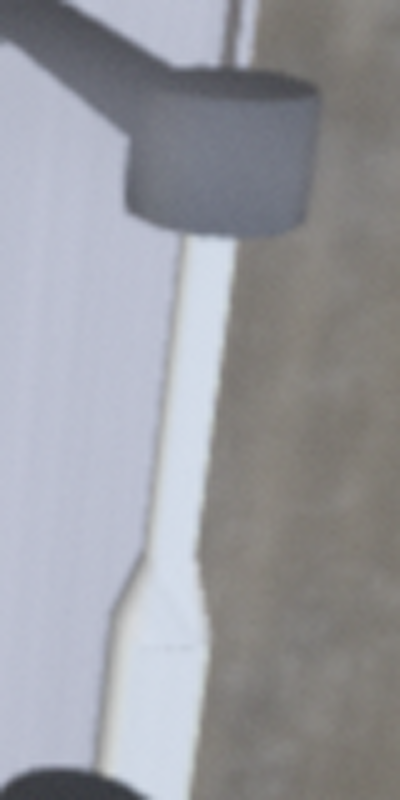

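```bash
cat >> h.py <<'E'
def insert(y=.388):
    x=.5772-.0656*(y-.388)
    manip.servo_line([x,y,.222],rate=.1); print("in",st())
    for z in (.212,.206,.200,.195,.190,.186):
        manip.servo_line([x,y,z],rate=.06); print(st())
        f=manip.get_contact_force()
        if np.abs(f[:2]).max()>8 or f[2]>10: print("STOP");return False
    return True
E
python3 - <<'E'
from h import *
insert()
c=cam("wrist"); save(c,"i1"); c=cam("scene"); save(c,"i1s",(150,150,330,300),4)
c=cam("side"); save(c,"i1d",(240,120,360,240),5)
E
```

```text
in (array([0.5767, 0.3879, 0.2217]), 11.7, 0.0114, array([-0.5,  0.6, -2. ]))
(array([0.5765, 0.3879, 0.2112]), 12.1, 0.0113, array([ 0.2,  0.8, -1.4]))
(array([0.5769, 0.3879, 0.2054]), 12.3, 0.0111, array([ 0.4,  0.1, -2.1]))
(array([0.5769, 0.3878, 0.1994]), 12.6, 0.0114, array([-0.3, -0.7, -1.5]))
(array([0.577 , 0.3878, 0.1945]), 12.8, 0.0109, array([-0.7, -0.6, -1.6]))
(array([0.577 , 0.3879, 0.1895]), 13.1, 0.0112, array([-0.5,  0.3, -2.3]))
(array([0.577 , 0.3879, 0.1856]), 13.3, 0.0112, array([-0.6,  0.2, -2.4]))
```

View pics/i1.png

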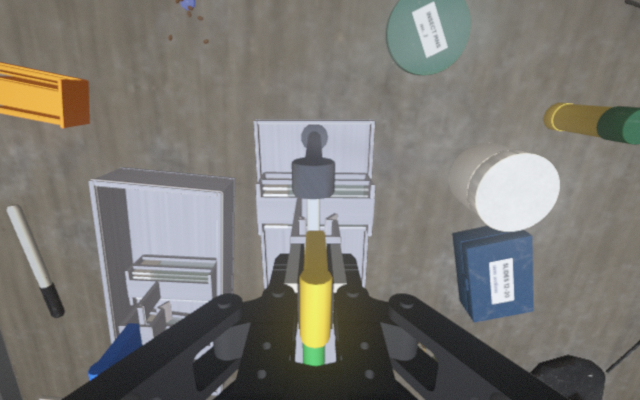

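View pics/i1d.png

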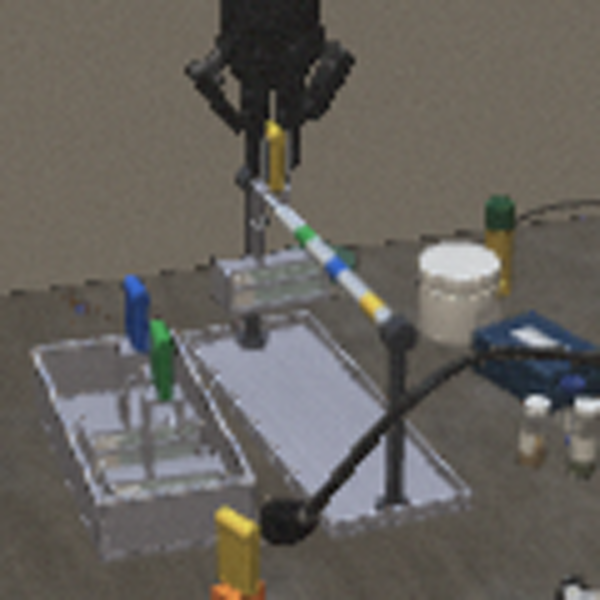

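```bash
cat > bands.py <<'E'
from h import *
import sys
def bands(c,im,axis=lambda y:(.5772-.0656*(y-.388))):
    # sample along the tube's top ridge in world, report saturation-based colour edges
    ys=np.arange(.16,.36,.0005); hs=cv2.cvtColor(im,cv2.COLOR_RGB2HSV).astype(np.float32)
    out={}
    row=[]
    for y in ys:
        u,v=proj(c,[axis(y),y,.152]); 
        row.append(cv2.remap(im.astype(np.float32),np.float32([[u]]),np.float32([[v]]),1)[0,0] if 0<=u<639 and 0<=v<399 else np.zeros(3))
    row=np.array(row); sat=row.max(1)-row.min(1)
    m=sat>70; k=np.flatnonzero(np.diff(m.astype(int)))
    for a,b in zip(k[:-1],k[1:]):
        if m[a+1] and b-a>20: print("band",np.round(ys[a],4),np.round(ys[b],4),"mid",np.round((ys[a]+ys[b])/2,4),row[(a+b)//2].astype(int))
E
python3 - <<'E'
from bands import *
c=cam("wrist"); K=np.array(c["mount"])
def at(pos,yaw,f):
    T=np.eye(4);T[:3,:3]=R.from_rotvec(down(yaw)).as_matrix();T[:3,3]=pos
    d=dict(c);d["T"]=T@K;print(f);bands(d,cv2.imread("pics/"+f)[:,:,::-1])
at([.4801,.3599,.44],0,"w1.png");at([.50,.30,.34],0,"w2.png");at([.44,.3324,.2213],-.06,"g1.png")
c2=cam("scene");print("scene");bands(c2,c2["image"]);c2=cam("side");print("side");bands(c2,c2["image"])
E
```

```text
w1.png
band 0.1765 0.197 mid 0.1868 [237 235 110]
band 0.2395 0.261 mid 0.2503 [ 94 157 241]
band 0.2995 0.32 mid 0.3098 [110 211 138]
w2.png
band 0.176 0.197 mid 0.1865 [235 226 104]
band 0.2385 0.2605 mid 0.2495 [ 90 149 234]
band 0.299 0.31 mid 0.3045 [120 199 145]
g1.png
band 0.238 0.2605 mid 0.2493 [ 80 145 232]
band 0.2985 0.32 mid 0.3093 [ 99 202 127]
scene
band 0.175 0.1955 mid 0.1853 [150 138  72]
side
band 0.1775 0.189 mid 0.1833 [160 145  83]
band 0.2415 0.2585 mid 0.25 [ 66 102 147]
```

```bash
cat >> h.py <<'E'
def slide(y0,y1,n=3):
    for y in np.linspace(y0,y1,n+1)[1:]:
        x=.5772-.0656*(y-.388); manip.servo_line([x,y,.1862],rate=.1); print("sl",st())
        f=manip.get_contact_force()
        if np.abs(f).max()>15: print("STOP");return False
    return True
def release(y):
    x=.5772-.0656*(y-.388)
    manip.servo_line([x,y,.1845],rate=.03); manip.hold(.3); print("rel",st())
    manip.command_gripper(.035); manip.hold(.2)
    manip.servo_line([x,y,.25],rate=.12); print("up",st())
E
python3 - <<'E'
from h import *
if slide(.388,.1865):
    release(.1865)
c=cam("wrist"); save(c,"r1"); c=cam("side"); save(c,"r1d",(240,120,360,240),5)
E
```

```text
sl (array([0.5818, 0.321 , 0.1864]), 14.4, 0.0113, array([-0.1, -0.2, -1.4]))
sl (array([0.5862, 0.2537, 0.1863]), 15.2, 0.0112, array([-0.1, -0.8, -1.3]))
sl (array([0.5905, 0.1865, 0.1863]), 16.1, 0.0109, array([ 0.3,  0.3, -2.6]))
rel (array([0.5907, 0.1868, 0.1847]), 16.6, 0.0115, array([1.1, 1.1, 0.9]))
up (array([0.59  , 0.1864, 0.2496]), 17.9, 0.0349, array([-0.4,  0. , -0.9]))
```

View pics/r1.png

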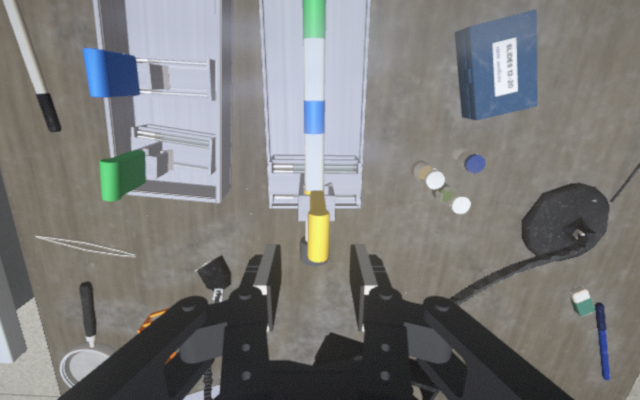

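View pics/r1d.png

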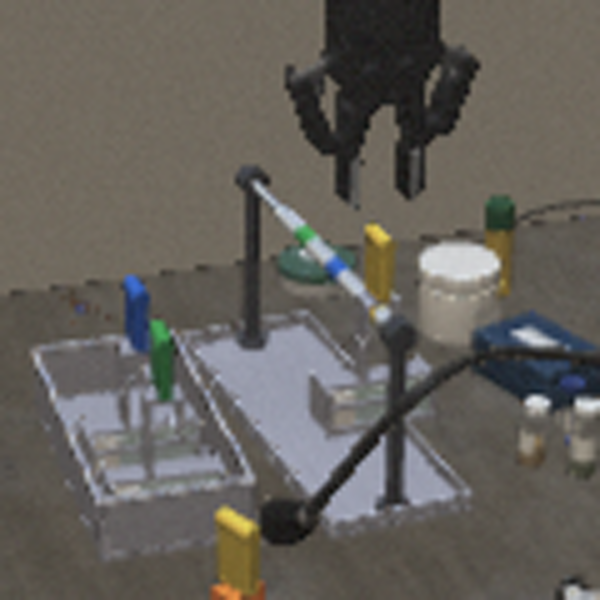

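```bash
python3 - <<'E'
from bands import *
c=cam("wrist"); bands(c,c["image"])
im=c["image"]; hsv=cv2.cvtColor(im,cv2.COLOR_RGB2HSV)
for n,lo,hi in [("y",20,34),("b",100,125),("g",50,80)]:
    m=cv2.inRange(hsv,(lo,110,40),(hi,255,255)); k,l,s,ce=cv2.connectedComponentsWithStats(m)
    for i in range(1,k):
        if s[i,4]>200: 
            x,y,w,h,a=s[i]; print(n,s[i],"bottom edge@bead top",np.round(onz(c,x+w/2,y+h,.205),4))
save(c,"r1t",(80,20,240,220),3.5)
manip.move_to([.46,.28,.26],down(0))
pick(.438,.2695,0)
c=cam("scene"); save(c,"g2s",(180,150,340,300),4)
E
```

```text
band 0.2395 0.2615 mid 0.2505 [117 177 254]
band 0.3 0.3195 mid 0.3098 [132 219 160]
y [ 308  202   22   61 1113] bottom edge@bead top [0.5933 0.1707 0.205 ]
b [  83   48   56   49 2259] bottom edge@bead top [0.4827 0.2587 0.205 ]
b [492  61  45  54 556] bottom edge@bead top [0.6867 0.2632 0.205 ]
b [305 101  20  33 620] bottom edge@bead top [0.586 0.247 0.205]
b [598 306  13  75 448] bottom edge@bead top [0.7973 0.0906 0.205 ]
g [ 100  151   39   50 1092] bottom edge@bead top [0.4794 0.2028 0.205 ]
gripped (array([0.4383, 0.2698, 0.1287]), 20.5, 0.0114, array([-1.1, -0.1,  5.7]))
lifted (array([0.4375, 0.2692, 0.2213]), 21.5, 0.0113, array([-0.7, -0.2, -1.9]))
```

View pics/g2s.png

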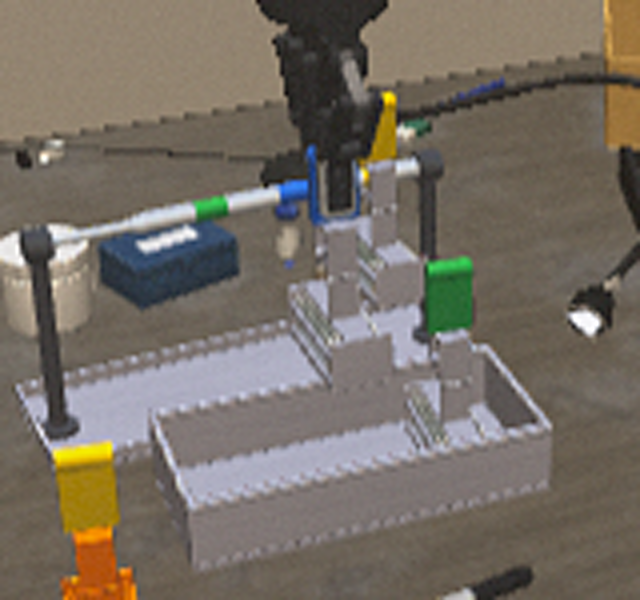

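```bash
python3 - <<'E'
from h import *
yw=.0656
manip.servo_line([.45,.388,.222],down(yw),rate=.15)
manip.servo_line([.50,.388,.222],rate=.15)
if insert() and slide(.388,.2500,2): release(.2500)
c=cam("wrist"); save(c,"r2"); c=cam("side"); save(c,"r2d",(240,120,360,240),5)
E
```

```text
in (array([0.5766, 0.388 , 0.2218]), 23.9, 0.0112, array([-0.7, -0.1, -2.2]))
(array([0.5765, 0.3878, 0.2112]), 24.2, 0.0112, array([ 0.1, -0. , -2.1]))
(array([0.5769, 0.3879, 0.2054]), 24.4, 0.0111, array([ 0.3, -0. , -1.8]))
(array([0.577 , 0.3878, 0.1994]), 24.7, 0.011, array([ 0.6,  0.3, -0.8]))
(array([0.577 , 0.3878, 0.1945]), 24.9, 0.0112, array([-0.4, -0.2, -0.9]))
(array([0.5769, 0.3878, 0.1895]), 25.2, 0.011, array([ 0.9, -0.4, -1.1]))
(array([0.577 , 0.3879, 0.1856]), 25.4, 0.0113, array([ 0.1, -0.1, -2. ]))
sl (array([0.5819, 0.3192, 0.1864]), 26.3, 0.011, array([ 0.1,  0.3, -2.2]))
sl (array([0.5864, 0.2501, 0.1864]), 27.1, 0.0118, array([-0.3, -0.7, -2.6]))
rel (array([0.5864, 0.2503, 0.1847]), 27.7, 0.0109, array([1.3, 0.5, 0.1]))
up (array([0.5859, 0.2498, 0.2496]), 28.9, 0.0348, array([-0.5, -0.5, -0.3]))
```

View pics/r2.png

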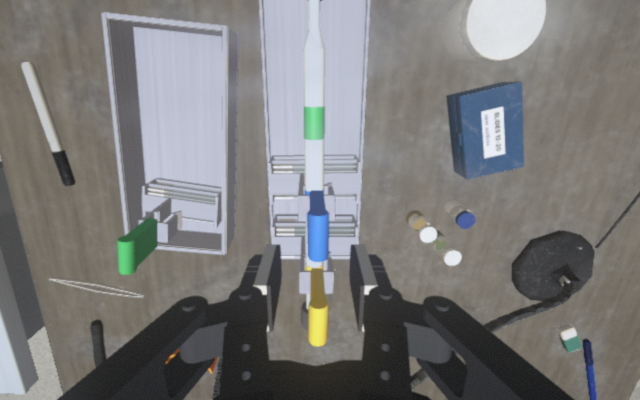

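View pics/r2d.png

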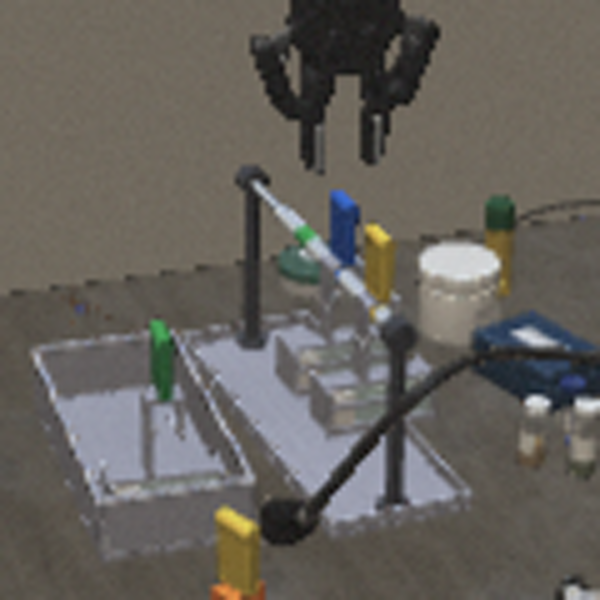

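```bash
python3 - <<'E'
from h import *
c=cam("wrist"); print("green",np.round(onz(c,127,254,.149),4)); 
hsv=cv2.cvtColor(c["image"],cv2.COLOR_RGB2HSV)
for n,lo,hi in [("y",20,34),("b",100,125),("g",50,80)]:
    m=cv2.inRange(hsv,(lo,110,40),(hi,255,255)); k,l,s,ce=cv2.connectedComponentsWithStats(m)
    for i in range(1,k):
        if s[i,4]>200 and s[i,0]<340:
            x,y,w,h,a=s[i]; print(n,s[i],"-y edge@bead top",np.round(onz(c,x+w/2,y+h,.205),4))
save(c,"r2g",(100,170,250,270),5)
E
```

```text
green [0.4395 0.1985 0.149 ]
y [ 307  267   22   80 1219] -y edge@bead top [0.593  0.1705 0.205 ]
b [ 306  191   23   71 1269] -y edge@bead top [0.5883 0.2348 0.205 ]
g [118 229  24  46 662] -y edge@bead top [0.4752 0.2182 0.205 ]
```

View pics/r2g.png

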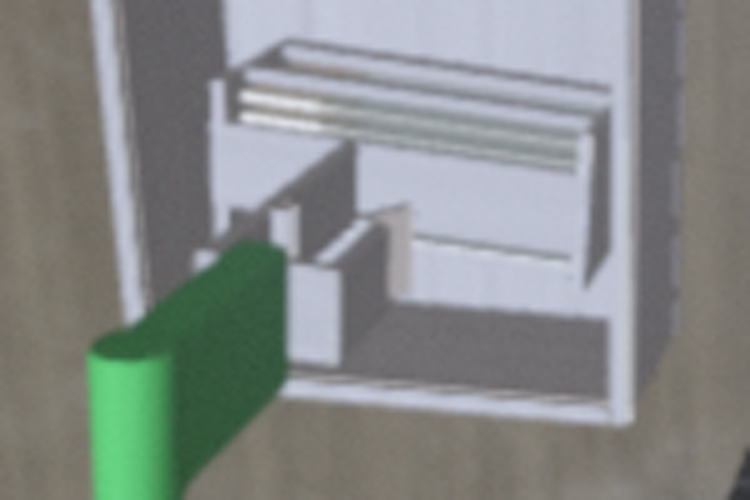

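```bash
python3 - <<'E'
from h import *
manip.move_to([.46,.22,.26],down(-.1))
pick(.437,.1945,-.1)
c=cam("wrist"); save(c,"g3"); c=cam("scene"); save(c,"g3s",(180,150,340,300),4)
E
```

```text
gripped (array([0.4372, 0.1947, 0.1285]), 31.5, 0.0109, array([-1.1,  0.9,  5.7]))
lifted (array([0.4365, 0.1943, 0.2213]), 32.5, 0.011, array([ 0.3, -0.4, -2.7]))
```

View pics/g3s.png

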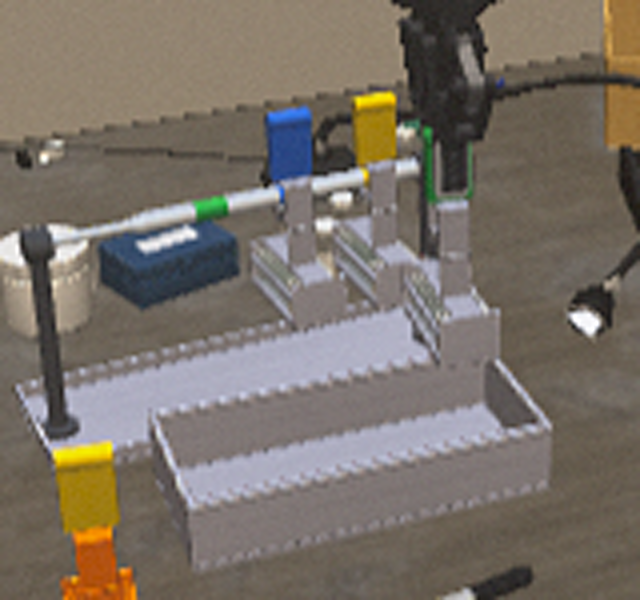

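View pics/g3.png

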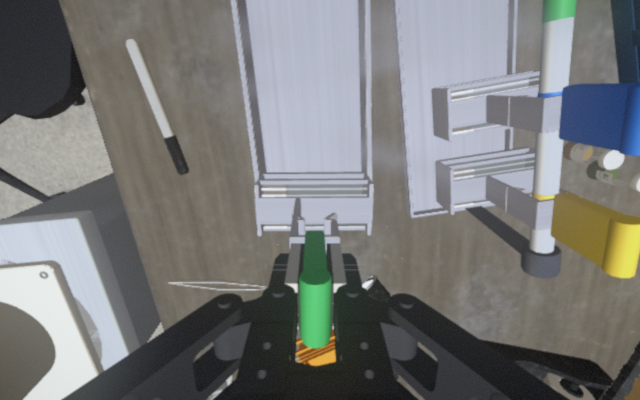

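```bash
python3 - <<'E'
from h import *
yw=.0656
manip.servo_line([.44,.388,.222],down(yw),rate=.15)
manip.servo_line([.50,.388,.222],rate=.15)
if insert() and slide(.388,.3100,2): release(.3100)
c=cam("wrist"); save(c,"r3"); c=cam("side"); save(c,"r3d",(240,120,360,240),5)
save(c,"r3lid")
hsv=cv2.cvtColor(cam("wrist")["image"],cv2.COLOR_RGB2HSV);c=cam("wrist")
for n,lo,hi in [("y",20,34),("b",100,125),("g",50,80)]:
    m=cv2.inRange(hsv,(lo,110,40),(hi,255,255)); k,l,s,ce=cv2.connectedComponentsWithStats(m)
    for i in range(1,k):
        if s[i,4]>200 and 290<s[i,0]<340:
            x,y,w,h,a=s[i]; print(n,s[i],"-y edge@bead top",np.round(onz(c,x+w/2,y+h,.205),4))
E
```

```text
in (array([0.5766, 0.3879, 0.2218]), 35.5, 0.011, array([ 0.3,  0.3, -1.7]))
(array([0.5765, 0.3878, 0.2112]), 35.8, 0.0108, array([-0.3,  0. , -2.1]))
(array([0.5769, 0.3878, 0.2054]), 36.0, 0.0112, array([ 0.4,  0.2, -1.8]))
(array([0.5769, 0.3878, 0.1994]), 36.3, 0.011, array([ 0.1,  0.8, -1.3]))
(array([0.577 , 0.3879, 0.1945]), 36.5, 0.0111, array([-0.4,  0.2, -2.2]))
(array([0.577 , 0.3878, 0.1895]), 36.8, 0.0113, array([ 0.6,  0.4, -1.7]))
(array([0.577 , 0.3879, 0.1856]), 37.0, 0.0111, array([-0.6, -0. , -1.9]))
sl (array([0.5801, 0.3484, 0.1865]), 37.6, 0.011, array([-0.5,  0.3, -2.3]))
sl (array([0.5825, 0.3095, 0.1863]), 38.1, 0.0115, array([ 0.3,  0.1, -1.7]))
rel (array([0.5823, 0.3101, 0.1844]), 38.7, 0.0112, array([-0.1, -0.6, -1.6]))
up (array([0.5819, 0.3098, 0.2495]), 39.9, 0.035, array([-0.1, -0.1,  0.2]))
y [312 343  13  23 250] -y edge@bead top [0.5905 0.2143 0.205 ]
b [ 306  263   22   80 1229] -y edge@bead top [0.5882 0.2339 0.205 ]
g [307 214  20  48 904] -y edge@bead top [0.5841 0.2948 0.205 ]
```

View pics/r3.png

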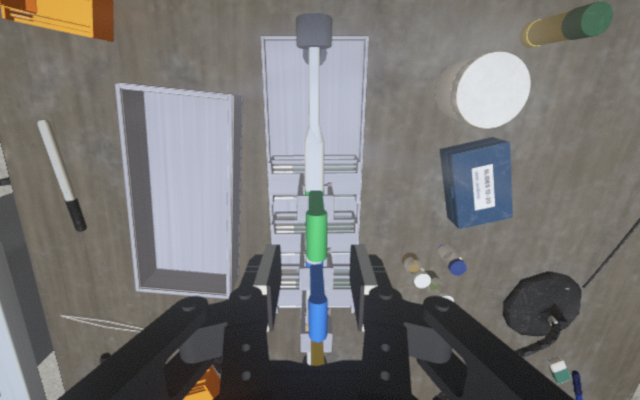

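View pics/r3d.png

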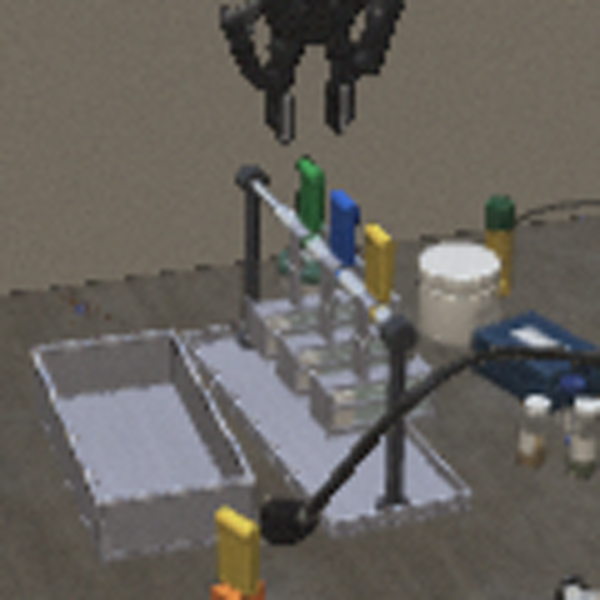

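View pics/r3lid.png

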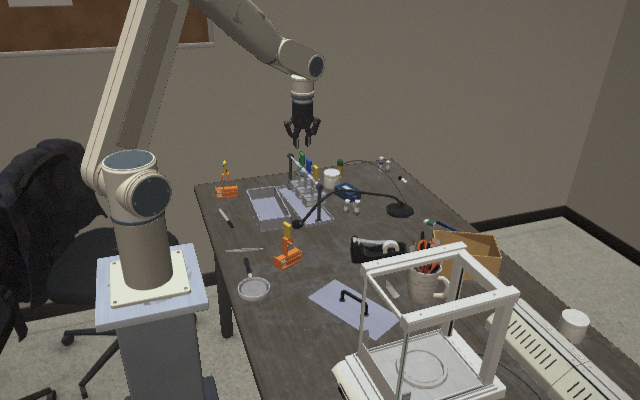

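All three hang on their own bands and the tank is empty. The lid has shifted a little. I'll measure the tank rim, then the lid.

```bash
python3 - <<'E'
from h import *
manip.servo_line([.56,.28,.34],rate=.3)
manip.move_to([.437,.25,.36],down(0)); manip.hold(.3)
c=cam("wrist"); save(c,"t1"); save(c,"t1z",(250,20,390,270),2.3)
print(st())
for P in ([.3865,.3814,.05],[.496,.378,.05],[.3787,.1488,.05],[.4883,.1468,.05]): print(np.round(proj(c,P),1))
E
```

```text
(array([0.4375, 0.2501, 0.3595]), 41.5, 0.0347, array([-0.4,  0.4, -0.3]))
[273.9  46.4]
[361.9  49.3]
[275.5 218.8]
[349.4 220. ]
```

View pics/t1.png

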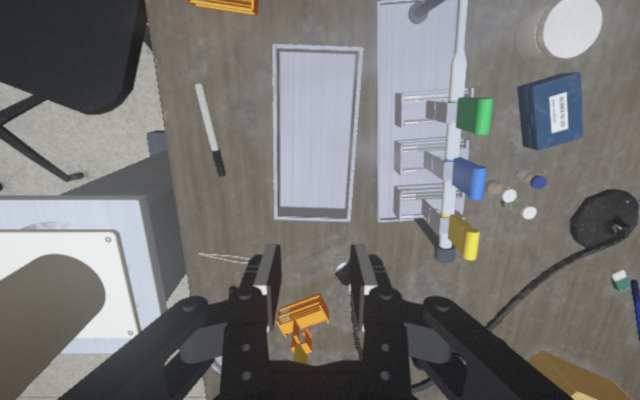

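```bash
python3 - <<'E'
from h import *
c=cam("wrist"); im=c["image"].astype(int)
m=((im[:,:,2]-im[:,:,0]>3)&(im.sum(2)>330)).astype(np.uint8)
sub=np.zeros_like(m); sub[30:235,262:372]=m[30:235,262:372]
sub=cv2.morphologyEx(sub,cv2.MORPH_CLOSE,np.ones((15,15)))
cnt=max(cv2.findContours(sub,0,1)[0],key=cv2.contourArea)[:,0,:]
P=np.array([onz(c,u,v,.05)[:2] for u,v in cnt])
print(cv2.boundingRect(cnt))
rr=cv2.minAreaRect(P.astype(np.float32)*1000); print(rr)
# robust: side lines
Pc=P.mean(0); 
def fit(sel,ax):
    q=P[sel]; 
    for _ in range(3):
        k=np.polyfit(q[:,1-ax],q[:,ax],1); r=q[:,ax]-np.polyval(k,q[:,1-ax]); q=q[np.abs(r)<max(.0012,1.5*r.std())]
    return k
mx=(P[:,1]>.17)&(P[:,1]<.36); my=(P[:,0]>.40)&(P[:,0]<.475)
L=fit(mx&(P[:,0]<.42),0);Rr=fit(mx&(P[:,0]>.45),0);T=fit(my&(P[:,1]>.3),1);B=fit(my&(P[:,1]<.2),1)
print(L,Rr,T,B)
def inter(kx,ky): # x=a y+b ; y=c x+d
    y=(ky[0]*kx[1]+ky[1])/(1-ky[0]*kx[0]); return np.array([np.polyval(kx,y),y])
C=[inter(k,l) for k in (L,Rr) for l in (T,B)]; print(np.round(C,4),"centre",np.mean(C,0))
print("widths",np.linalg.norm(C[0]-C[2]),np.linalg.norm(C[0]-C[1]))
E
```

```text
(272, 44, 98, 178)
((442.38970947265625, 264.6402587890625), (238.0828857421875, 125.47388458251953), 88.02037048339844)
[0.03347715 0.37146605] [0.03524569 0.48349913] [-0.03275432  0.39697644] [-0.03677468  0.16255688]
[[0.3843 0.3844]
 [0.3764 0.1487]
 [0.4969 0.3807]
 [0.4886 0.1446]] centre [0.43657281 0.26459757]
widths 0.112643298569414 0.23580660489159005
```

```bash
python3 - <<'E'
from h import *
c=cam("side")
for u,v in [(338,370),(345,392),(398,372)]: print(np.round(onz(c,u,v,0),3))
P=onz(c,345,390,0); print([ (z,np.round(proj(c,[P[0],P[1],z]),0)) for z in (.15,.2,.25,.3)])
manip.move_to([.47,-.2,.42],down(.5)); manip.hold(.3)
c=cam("wrist"); save(c,"l1"); print(st())
E
```

```text
[ 0.401 -0.51   0.   ]
[ 0.392 -0.575  0.   ]
[ 0.535 -0.562  0.   ]
[(0.15, array([349., 342.])), (0.2, array([350., 324.])), (0.25, array([351., 306.])), (0.3, array([353., 286.]))]
(array([ 0.4701, -0.1996,  0.4199]), 43.6, 0.035, array([-0.4,  0.2, -0.3]))
```

View pics/l1.png

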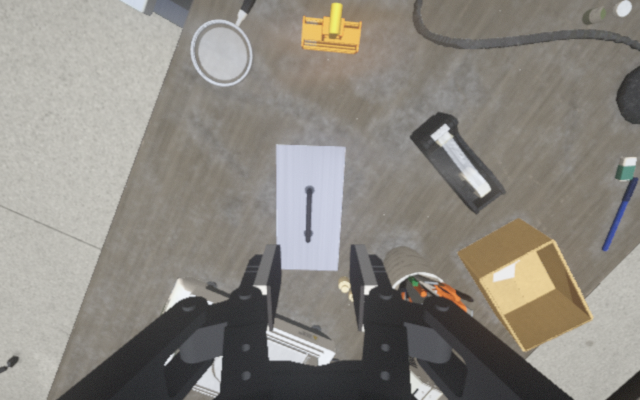

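```bash
cat > lid.py <<'E'
from h import *
def lidfit(c,z,box,dims=(.118,.242),yaw0=.5,dbg=False):
    x0,y0,x1,y1=box; im=c["image"].astype(int)
    m=((im[:,:,2]-im[:,:,0]>8)&(im.sum(2)>330)).astype(np.uint8)
    sub=np.zeros_like(m); sub[y0:y1,x0:x1]=m[y0:y1,x0:x1]
    sub=cv2.morphologyEx(sub,cv2.MORPH_CLOSE,np.ones((17,17))); sub[:y0]=0;sub[y1:]=0
    sub=cv2.morphologyEx(sub,cv2.MORPH_OPEN,np.ones((7,7)))
    cnt=max(cv2.findContours(sub,0,1)[0],key=cv2.contourArea)[:,0,:]
    P=np.array([onz(c,u,v,z)[:2] for u,v in cnt])
    rr=cv2.minAreaRect(P.astype(np.float32)*1000)
    print("rect",cv2.boundingRect(cnt),np.round(rr[0],1),np.round(rr[1],1),round(rr[2],2))
    R2=np.array([[np.cos(yaw0),np.sin(yaw0)],[-np.sin(yaw0),np.cos(yaw0)]]); o=np.array(rr[0])/1000
    Q=(P-o)@R2.T
    def fit(sel,ax):
        q=Q[sel]
        for _ in range(4):
            k=np.polyfit(q[:,1-ax],q[:,ax],1); r=q[:,ax]-np.polyval(k,q[:,1-ax]); q=q[np.abs(r)<max(.001,1.5*r.std())]
        return k
    w,l=dims
    mx=np.abs(Q[:,1])<l*.38; my=np.abs(Q[:,0])<w*.35
    L=fit(mx&(Q[:,0]<0),0);Rr=fit(mx&(Q[:,0]>0),0);T=fit(my&(Q[:,1]>0),1);B=fit(my&(Q[:,1]<0),1)
    def inter(kx,ky):
        y=(ky[0]*kx[1]+ky[1])/(1-ky[0]*kx[0]); return np.array([np.polyval(kx,y),y])
    C=np.array([inter(k,g) for k in (L,Rr) for g in (T,B)])
    print("slopes",np.round([-L[0],-Rr[0],T[0],B[0]],4),"w,l",np.round([np.linalg.norm(C[0]-C[2]),np.linalg.norm(C[0]-C[1])],4))
    return C@R2+o,C.mean(0)@R2+o,yaw0+np.mean([-L[0],-Rr[0]])
E
python3 - <<'E'
from lid import *
c=cam("wrist")
C,ce,yw=lidfit(c,.009,(262,130,360,278)); print(np.round(C,4),ce,yw)
im=c["image"].astype(int); m=((im.sum(2)<180)).astype(np.uint8); s=np.zeros_like(m); s[170:252,290:330]=m[170:252,290:330]
cnt=max(cv2.findContours(s,0,1)[0],key=cv2.contourArea); r=cv2.minAreaRect(cnt); print(r, cv2.boundingRect(cnt))
save(c,"l1z",(255,130,365,290),3.5)
a=np.array([onz(c,u,v,.046)[:2] for u,v in [(309,187),(308,240)]]);print(a,a.mean(0))
E
```

```text
rect (276, 145, 69, 126) [ 522.8 -320. ] [118.9 242.8] 26.72
slopes [-0.04   -0.0337 -0.0303 -0.0361] w,l [0.1168 0.2408]
[[ 0.4167 -0.2387]
 [ 0.5236 -0.4544]
 [ 0.5208 -0.1858]
 [ 0.6294 -0.4015]] [ 0.52262362 -0.32012021] 0.4631210898804116Traceback (most recent call last):
  File "<stdin>", line 5, in <module>
ValueError: max() iterable argument is empty
```

```bash
python3 - <<'E'
from lid import *
c=cam("wrist"); a=np.array([onz(c,u,v,.046)[:2] for u,v in [(309.5,186.5),(308,241)]]);print(a,a.mean(0),np.arctan2(-(a[0]-a[1])[0],(a[0]-a[1])[1]))
x,y,yw=.5226,-.3201,.4635
manip.command_gripper(.05,90)
manip.move_to([x,y,.16],down(yw)); manip.hold(.2)
c=cam("wrist"); save(c,"l2"); print(st())
print(proj(c,[x,y,.044]))
E
```

```text
[[ 0.4967856  -0.26665742]
 [ 0.54180922 -0.3557433 ]] [ 0.51929741 -0.31120036] 0.46795487441892397
(array([ 0.5232, -0.3201,  0.1614]), 45.4, 0.05, array([ 0.4, -0.3,  0.7]))
[313.43380516 196.32894827]
```

View pics/l2.png

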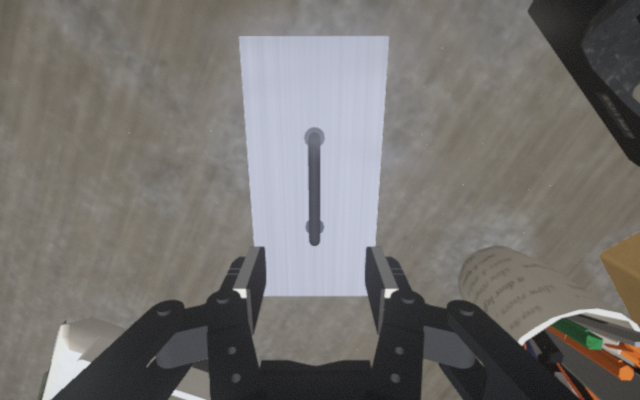

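```bash
python3 - <<'E'
from lid import *
c=cam("wrist");x,y,yw=.5226,-.3201,.4635
d=np.array([-np.sin(yw),np.cos(yw)])
for s in (-.045,-.04,.04,.045): print(s,np.round(proj(c,[x+d[0]*s,y+d[1]*s,.044]),1))
C,ce,yw2=lidfit(c,.009,(225,25,405,300)); print(ce,yw2)
save(c,"l2z",(230,20,400,310),2)
E
```

```text
-0.045 [313.7 246.6]
-0.04 [313.7 241.3]
0.04 [313.5 147. ]
0.045 [313.5 140.4]
rect (239, 36, 150, 261) [ 523.  -320.1] [118.3 242. ] 26.65
slopes [-0.0334 -0.0336 -0.0364 -0.0437] w,l [0.1172 0.2413]
[ 0.52291574 -0.32000329] 0.46651509255678464
```

View pics/l2z.png

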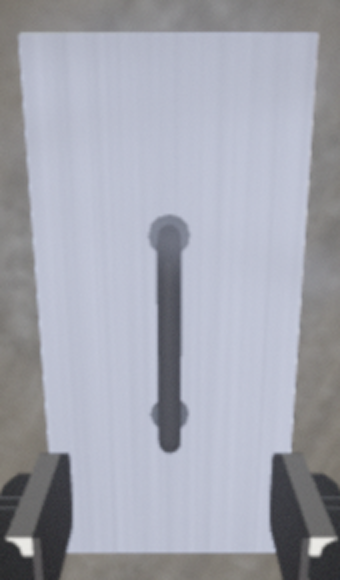

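```bash
python3 - <<'E'
from lid import *
x,y,yw=.5228,-.3200,.4660
manip.move_to([x,y,.13],down(yw))
manip.servo_line([x,y,.0475],rate=.1); print(st())
manip.command_gripper(0,100); print("grip",st())
manip.servo_line([x,y,.10],rate=.08); manip.hold(.2); print("lift",st(),np.round(manip.get_torque(),2))
c=cam("wrist"); save(c,"l3"); c=cam("side"); save(c,"l3d",(240,180,420,330),4)
E
```

```text
(array([ 0.5232, -0.3202,  0.048 ]), 46.7, 0.0506, array([ 0.9, -0.3,  0.7]))
grip (array([ 0.523 , -0.3202,  0.0482]), 47.2, 0.0059, array([-2. ,  0.4,  6. ]))
lift (array([ 0.5224, -0.3198,  0.0994]), 48.2, 0.0059, array([ 0.2, -0.1, -2.9])) [-0.05 -0.04 -0.02]
```

View pics/l3.png

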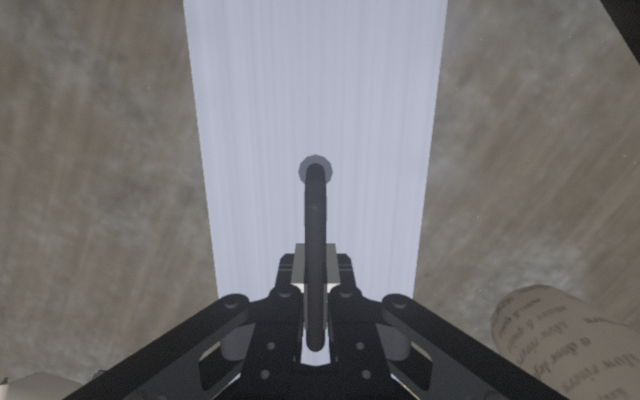

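View pics/l3d.png

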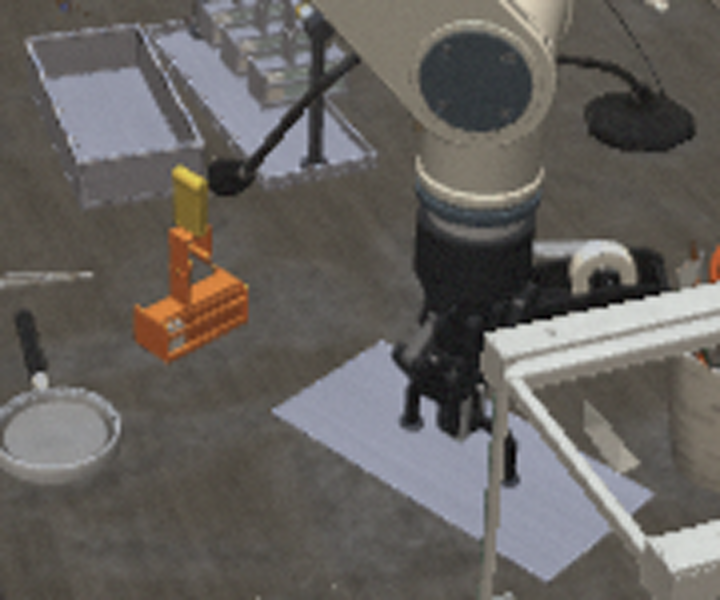

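```bash
python3 - <<'E'
from lid import *
manip.servo_line([.50,-.30,.36],rate=.2)
q=manip.solve_ik([.4366,.2646,.36],down(-.0345)); print(np.round(q,2),np.round(manip.get_joint_positions(),2))
manip.move_to([.48,0,.37],down(.2)); print(st())
manip.move_to([.4366,.2646,.30],down(-.0345)); print(st())
manip.servo_line([.4366,.2646,.13],rate=.15); manip.hold(.3); print(st())
c=cam("wrist"); save(c,"p1"); c=cam("scene"); save(c,"p1s",(180,180,340,310),4.5); c=cam("side"); save(c,"p1d",(220,150,360,260),5)
E
```

```text
[ 0.52  0.14  1.77 -0.    1.24  0.56] [-0.56  0.26  1.62 -0.    1.27 -1.03]
(array([ 0.4803, -0.0005,  0.3698]), 50.9, 0.0061, array([ 0.3,  0. , -2.8]))
(array([0.4374, 0.2638, 0.3002]), 52.0, 0.0061, array([ 0. , -0.9, -2.8]))
(array([0.4368, 0.2648, 0.1305]), 53.5, 0.006, array([-0.9, -0.3, -1.6]))
```

View pics/p1.png

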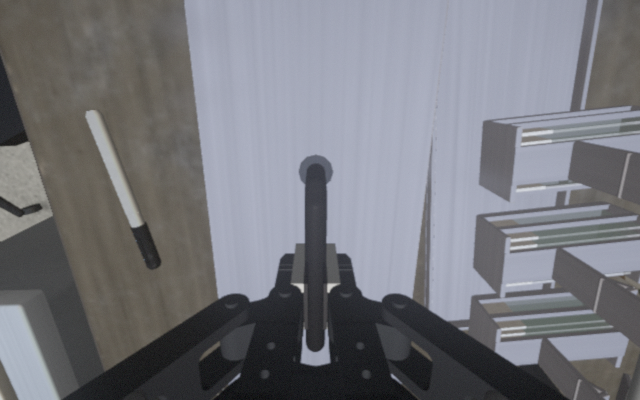

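View pics/p1s.png

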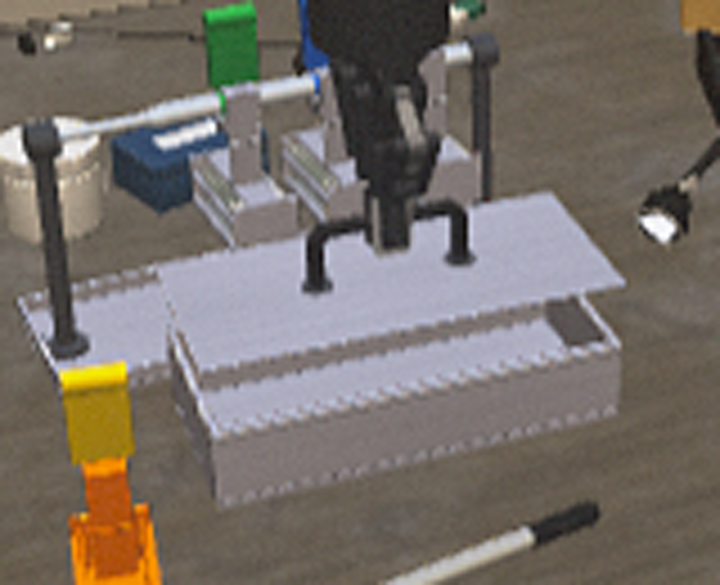

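View pics/p1d.png

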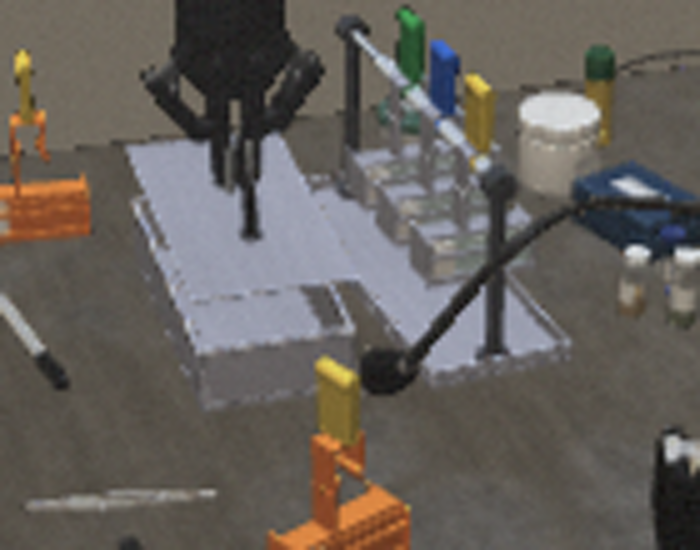

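```bash
python3 - <<'E'
from lid import *
for z in (.110,.103,.100,.098,.096,.094,.0925):
    manip.servo_line([.4366,.2646,z],rate=.04); manip.hold(.1); print(z,st())
    f=manip.get_contact_force()
    if f[2]>6 or np.abs(f[:2]).max()>8: print("contact"); break
c=cam("scene"); save(c,"q1s",(180,180,340,310),4.5); c=cam("side"); save(c,"q1d",(220,150,360,260),5)
E
```

```text
0.11 (array([0.4367, 0.2647, 0.1101]), 54.4, 0.0062, array([-0.5,  0.6, -2.5]))
0.103 (array([0.4366, 0.2646, 0.1029]), 54.9, 0.0064, array([-0.3,  0. , -3. ]))
0.1 (array([0.4366, 0.2646, 0.0999]), 55.2, 0.0058, array([-0.2, -0.3, -3.5]))
0.098 (array([0.4366, 0.2646, 0.098 ]), 55.6, 0.0068, array([-0.2,  0. , -2. ]))
0.096 (array([0.4366, 0.2646, 0.096 ]), 55.9, 0.0066, array([ 0.2,  0.6, -3.3]))
0.094 (array([0.4366, 0.2646, 0.094 ]), 56.3, 0.0061, array([ 0.5,  0.6, -2.3]))
0.0925 (array([0.4366, 0.2646, 0.0925]), 56.6, 0.0061, array([ 0.6, -0.5, -1.6]))
```

View pics/q1s.png

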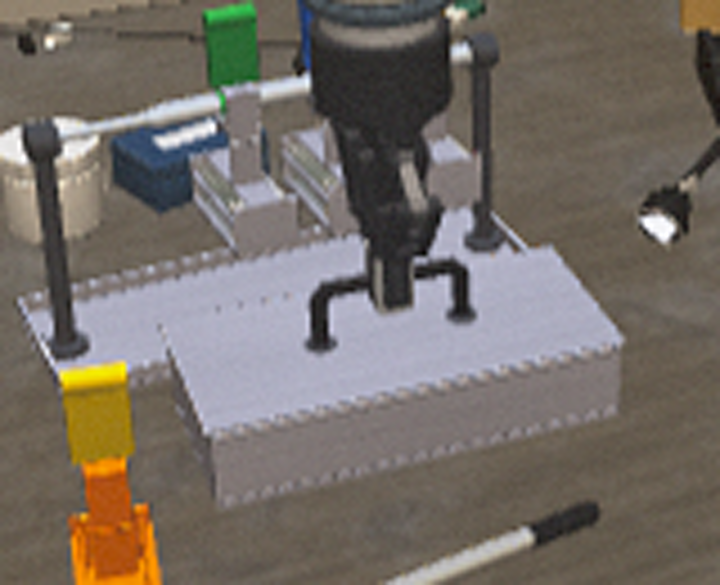

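View pics/q1d.png

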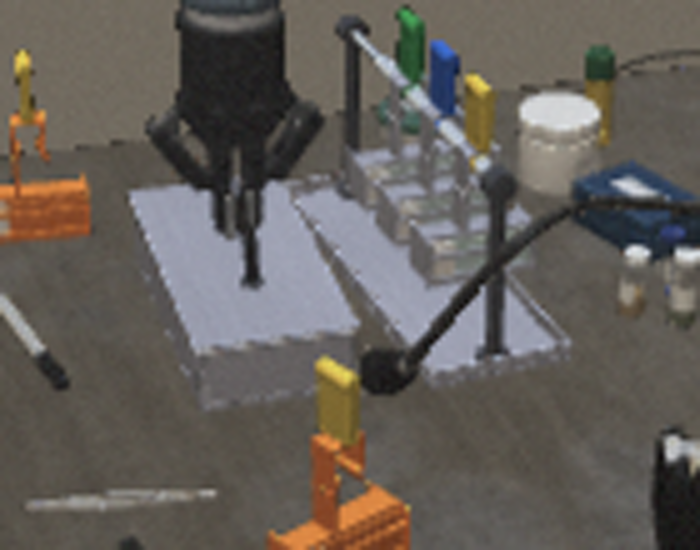

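```bash
python3 - <<'E'
from lid import *
for z in (.0917,.0910,.0903,.0896):
    manip.servo_line([.4366,.2646,z],rate=.02); manip.hold(.1); print(z,st())
    if manip.get_contact_force()[2]>3: break
manip.command_gripper(.05); manip.hold(.2)
manip.servo_line([.4366,.2646,.20],rate=.12)
manip.servo_line([.4366,.25,.36],rate=.25); manip.hold(.3)
c=cam("wrist"); save(c,"f1")
c=cam("scene"); save(c,"f1s",(150,150,340,310),4)
c=cam("side"); save(c,"f1d",(220,140,380,260),5); print(st())
E
```

```text
0.0917 (array([0.4367, 0.2647, 0.0922]), 57.1, 0.006, array([-2.7, -0.6,  6.1]))
(array([0.4365, 0.25  , 0.3595]), 60.0, 0.0496, array([-0.2,  0.7,  0.6]))
```

View pics/f1.png

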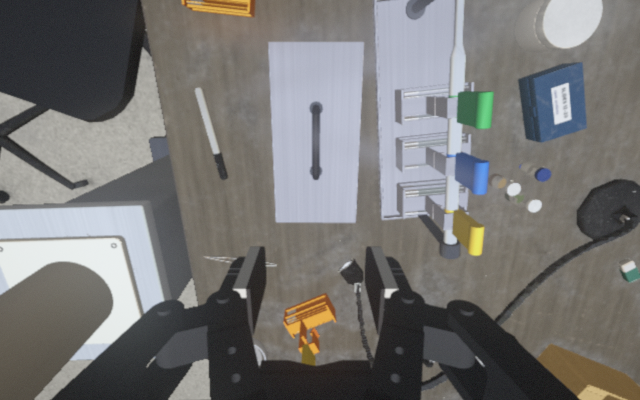

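View pics/f1s.png

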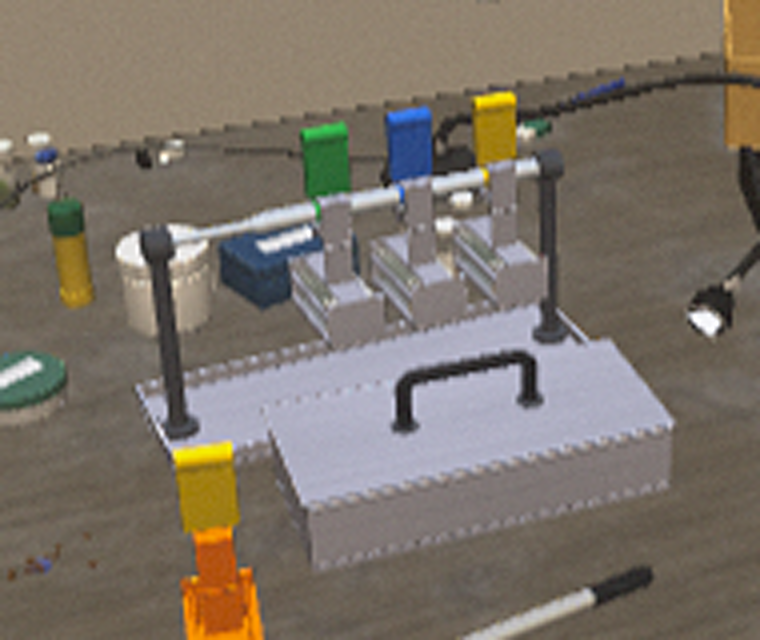

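View pics/f1d.png

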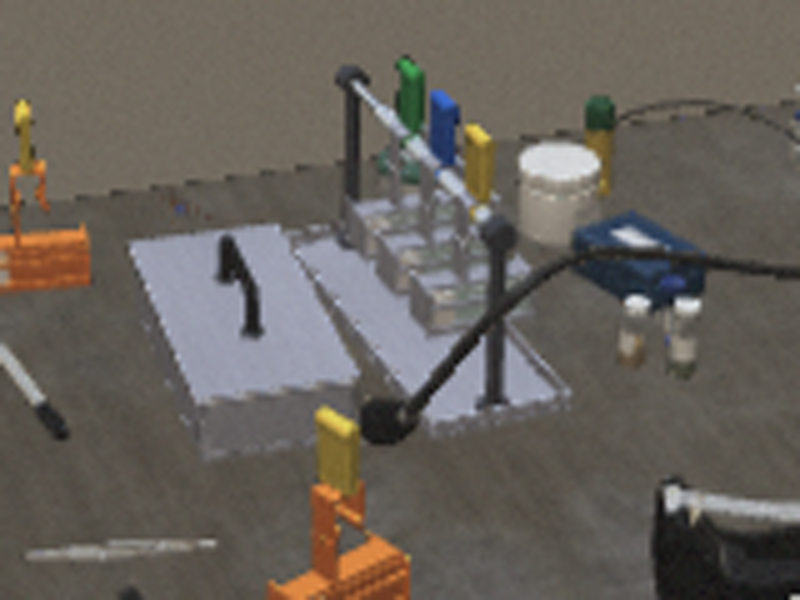

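```bash
python3 - <<'E'
from lid import *
c=cam("wrist")
for z in (.053,.059): 
    C,ce,yw=lidfit(c,z,(255,30,372,240),yaw0=-.03); print(z,ce,yw)
save(c,"f1z",(390,70,500,260),3)
E
```

```text
rect (268, 42, 95, 181) [437.  265.3] [241.2 118.4] 87.94
slopes [-0.0062 -0.0036 -0.0051 -0.0314] w,l [0.1166 0.239 ]
0.053 [0.43692216 0.26554063] -0.03487809131783939
rect (268, 42, 95, 181) [437.  266.2] [237.8 116.8] 87.94
slopes [-0.0063 -0.0036 -0.0051 -0.0314] w,l [0.115  0.2356]
0.059 [0.43696033 0.26650297] -0.034962040147429874
```

View pics/f1z.png

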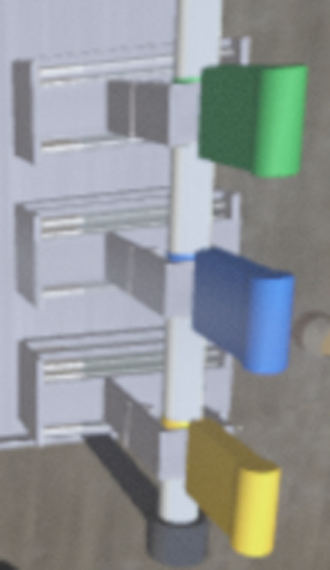

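```bash
python3 - <<'E'
from h import *
print(st()); manip.sign_off()
E
```

```text
(array([0.4366, 0.25  , 0.3597]), 60.1, 0.05, array([-0.5,  0.9, -0.6]))
the job is handed in; nothing more can be done
```

I hung the yellow, blue and green carriers over the neck one after another, slid each to its own band, then put the lid on the empty tank. I handed the job in at 60 s of the 210 s allowed.

- **Carriers:** measured after release, their tab centres sat within about 1 mm of the band centres along the rail:

| Carrier | Tab centre y (m) | Band centre y (m) |
|---|---|---|
| yellow | 0.186 | 0.1865 |
| blue | 0.249–0.250 | 0.250 |
| green | 0.310 | 0.310 |

- **Lid:** its centre measured (0.437, 0.2655) m with a turn of −0.035 rad. The tank measured (0.4366, 0.2646) m and −0.0345 rad. The plate's measured outline matched its true size at the seated height.
- **Bystanders:** the final views show the racks hanging level, the vials near the stand upright, and the orange look-alikes and lamp apparently where they started. The lid had been knocked aside before I picked it up, so I measured it again first.
- **Disagreements:**
  - The gripper read 6 mm while closed on the lid's 10 mm handle, but the lid lifted level without slipping.
  - One reading of the handle's middle was about 9 mm from the plate's centre. A closer view agreed with the plate, so I used that.

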